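# Lock the button cups away for the night

### The arm

A 7-joint arm with a two-finger parallel gripper is mounted at the origin on the work surface. World frame = base frame: x ahead of the robot, y to its left, z up, the work surface at z = 0. Lengths are in m, angles in degrees, forces in N, time in s.
With the tool pointing down it reaches from about 0.425 to 0.95 m from the base axis. Payload 16.7 kg.
Tool frame: the origin (TCP) lies midway between the tips of the shut fingers; the grasp point (between the pads) lies 19 mm behind it (r.grip_depth is the distance from the TCP to the grasp point, in m); z points along the fingers, x is the direction in which the jaws open and shut, and the axes are right-handed (so a half turn about z gives the same grasp; the last joint's range is limited). The gripper opens to 94 mm and grips with 3 to 60 N. Pads are 16 mm wide; open, the fingers measure 119 mm over their backs; the gripper's body (75 mm by 177 mm) begins 78 mm behind the grasp point.
Start: joints at [-76.404, 24.414, 4.234, 92.017, -1.954, 63.644, -3.845], TCP at [0.255, 0.625, 0.205] pointing down, gripper open.
Joint ranges: [-163.25, 163.25], [-28.42, 122.38], [-70.27, 78.77], [12.13, 141.07], [-58.53, 238.53], [9.26, 117.41], [-156.51, 156.51]. Speed limits (degrees/s): [108.29, 108.29, 136.94, 136.94, 172.46, 172.46, 172.46].

### API

Orientations are given as [roll, pitch, yaw] about the fixed x, y, z axes, in that order (R = Rz(yaw) Ry(pitch) Rx(roll)).
In Python, from plant import r, imaging gives the robot as it stands. The module is installed in compiled form; this text tells all that it offers.
- The arm moves only by the tool move_arm, never from a script. Its argument "targets" is a list of rows, each a list of 2 entries, a list of its own where there are three numbers: the shift along the tool's x, y, z in mm, then the turn about the tool's z in rad. In form: [[[x, y, z], turn], ...]. A call has 1 to 20 rows; each row shifts and turns the commanded pose from where the row before left it, along the tool's axes as they then stand; what a row does not reach is not made up. A row lasts 1/10 s, in which the tool goes at most 50 mm and 8.59 degrees, less where a joint would pass 70% of its speed; a pose out of reach is approached as far as the arm can. A call is refused whole if a number of a shift passes 50 or a number of a turn 0.15, either way. A call with a gripper value outside its range is refused whole. "fingers" is the closure, from -1 (fully open) to 1 (shut), so that 0 is half open, set as the call begins (left out, the last holds). The fingers move at their own pace and stop on an object; the grip force is fixed at half the most. Time passes only in rows, so rows that do not move let the fingers close. It gives the time, the measured TCP pose, the force and the opening at its end, in the units of the state.
- r.sense(): the state, without advancing time (a new reading comes with each control period).
- imaging.snapshot(name): name is "side" or "top" or "wrist"; returns the picture (420x560x3 uint8, red, green, blue); there is no depth.
- imaging.camera_info(name): a dict with "fov_y" (degrees; the focal length in pixels is half the picture's height over the tangent of half this angle, whatever the lens; pixels are square), "cx", "cy" (the principal point, pixels), "k1" (the pictures are not rectified: a ray, as slopes to the right and down, at radius r is drawn at 1 + k1 r^2 times it, then the intrinsics apply), "xyz" and "orientation" of the camera in the world. Camera axes: x right, y down, z forward; pixel columns grow to the right and rows downward; lengths in m; the calibration is good to about 2 mm. A picture is of the moment at which its call begins: read the wrist's pose just before it. camera_info takes no time and is no camera call; for the wrist camera it gives the pose at the moment of the call.
- r.close_job(): hands the job in, once; it reports no verdict.
The state is a dict: "t": time; "q": joint angles; "joint_velocities": joint speeds; "tau": joint torques, N m; "eef_pos": TCP position; "orientation": TCP orientation; "ft_force": force on the tool from outside, world axes, zero at the start; "moment": the same for the moment, N m; "grip_width": opening from 0.0 (shut) to 1.0 (fully open).
Only numpy, scipy, OpenCV 4.12 (cv2) and the standard library are available. Lean on these libraries where they do the work, as an engineer would, in place of code of your own. Each camera call takes 0.05 s, during which the arm holds its last target.

### The job

Take the key from the organiser box, unlock the drawer unit by putting the key in the cylinder on its top and giving it a quarter turn clockwise, and pull the drawer wide open. Put all the metal button cups that are out on the counter into the drawer, standing mouth down on its floor and nested as one set in size order, the smallest innermost with each larger one over it. Then push the drawer fully shut, turn the key all the way back to lock it, and stand the key in its slot in the organiser again, without disturbing the jar, the spool, the weight or the pliers.

Things in the scene. Friction and masses are not known exactly. Their poses are not given: they have to be found in the camera images.
- cup1: smallest plain metal button cup, a tapered round cup standing mouth down on the counter (closed end up): outside diameter 27 mm at the mouth and 23 mm at the closed end, 26 mm high, wall 2 mm, weighted rim, closed end 3 mm thick; origin at the centre of the mouth, z up out of the closed end. May be absent
- cup2: second size of five plain metal button cup, a tapered round cup standing mouth down on the counter (closed end up): outside diameter 37 mm at the mouth and 33 mm at the closed end, 32 mm high, wall 2 mm, weighted rim, closed end 3 mm thick; origin at the centre of the mouth, z up out of the closed end. May be absent
- cup3: third size of five plain metal button cup, a tapered round cup standing mouth down on the counter (closed end up): outside diameter 47 mm at the mouth and 43 mm at the closed end, 38 mm high, wall 2 mm, weighted rim, closed end 3 mm thick; origin at the centre of the mouth, z up out of the closed end. May be absent
- cup4: fourth size of five plain metal button cup, a tapered round cup standing mouth down on the counter (closed end up): outside diameter 57 mm at the mouth and 53 mm at the closed end, 44 mm high, wall 2 mm, weighted rim, closed end 3 mm thick; origin at the centre of the mouth, z up out of the closed end. May be absent
- cup5: largest plain metal button cup, a tapered round cup standing mouth down on the counter (closed end up): outside diameter 67 mm at the mouth and 63 mm at the closed end, 50 mm high, wall 2 mm, weighted rim, closed end 3 mm thick; origin at the centre of the mouth, z up out of the closed end. May be absent
- key: steel key, 68 mm tall, at first upright in the organiser's slot, blade down. Origin at the blade's tip, z up along the key. Blade 14 mm wide (x), 6 mm thick (y), 36 mm long, the last 4 mm stepped down to 11 x 4 mm. On top a disc bow, 34 mm in diameter, 12 mm thick (y), centred 51 mm above the tip: grip it there across its 12 mm. Same after a half turn
- lock_slot (a point): centre of the mouth of the key slot in the top of the brass lock cylinder (35 mm across, 26 mm high, on the drawer unit's top near its front right corner as the robot sees it). Slot 16.5 mm long along this point's x, 8.5 mm wide, 22 mm deep; the point turns with the cylinder, z up. Locked, the slot runs from front to back of the unit
- lock (a joint): turn of the lock cylinder in rad: about 0 locked (starts at 0 to 0.08), 1.45 at the unlocked stop; grows clockwise seen from above. The bolt frees the drawer only near the unlocked end. The key has about 0.18 rad of play in the slot either way
- drawer (a joint): how far the drawer is pulled out in m: 0 shut, 0.16 fully open. Held shut by the bolt while locked; it takes about 2 N to slide
- drawer_handle (a point): middle of the drawer's brass bar handle: a horizontal bar 10 mm thick, 90 mm long along this point's y, 36 mm in front of the drawer's front, a post at each end, 74 mm above the counter. Moves with the drawer; x points into the unit (the drawer opens along -x), z up. The unit's top is 104 mm above the counter, the drawer front's top edge 90 mm
- drawer_floor (a point): centre of the drawer's inner floor, moving with it: 155 mm (x, into the unit) by 230 mm (y), 28 mm above the counter. Over the floor the side and back walls rise 22 mm, the front 62 mm. A steel strike tab 8 mm thick, 63 mm tall stands by the right (-y) wall, y = -90 to -109 mm at x = -26 mm; keep cups near the middle. Axes as the handle's
- organiser_slot (a point): centre of the mouth of the key's slot in the top of the wooden organiser box (110 x 80 x 55 mm, fixed to the counter): 17 mm long along this point's x, 9 mm wide, 24 mm deep, 55 mm above the counter, z up
- jar: bystander: burgundy glass button jar with a brass cap, 72 mm across, 98 mm high; origin at the centre of its base
- spool: bystander: boxwood spool, 42 mm across, 56 mm high; origin at the centre of its base
- weight: bystander: brass weight with a small knob, 52 mm across, 60 mm high; origin at the centre of its base
- pliers: bystander: steel snap pliers with black grips lying flat, 150 mm long along x, 55 mm wide, 14 mm high; origin on the counter near its middle

How it is judged (in metres and radians):
On the way, in this order (a step that is already met when the one before it is completed fails the run):
1. the key is in the lock cylinder and turned clockwise to unlocked (over 1.1 rad) (horizontal distance between key and lock_slot below 0.006 m and z of key in the frame of lock_slot below -0.012 m and value of joint lock above 1.1 rad), for 0.2 s.
2. the drawer is open by more than 120 mm (value of joint drawer above 0.12 m), for 0.2 s.
3. all the cups stand mouth down on the open drawer's floor, nested in one another (value of joint drawer above 0.1 m and z of cup1 in the frame of drawer_floor between -0.005 and 0.004 m and angle between each of cup1, cup2, cup3, cup4, cup5's own z axis and vertical below 0.1 rad and x of cup1 in the frame of drawer_floor between -0.08 and 0.08 m and y of cup1 in the frame of drawer_floor between -0.115 and 0.115 m and z of cup2 in the frame of drawer_floor between -0.005 and 0.004 m and x of cup2 in the frame of drawer_floor between -0.08 and 0.08 m and y of cup2 in the frame of drawer_floor between -0.115 and 0.115 m and z of cup3 in the frame of drawer_floor between -0.005 and 0.004 m and x of cup3 in the frame of drawer_floor between -0.08 and 0.08 m and y of cup3 in the frame of drawer_floor between -0.115 and 0.115 m and z of cup4 in the frame of drawer_floor between -0.005 and 0.004 m and x of cup4 in the frame of drawer_floor between -0.08 and 0.08 m and y of cup4 in the frame of drawer_floor between -0.115 and 0.115 m and z of cup5 in the frame of drawer_floor between -0.005 and 0.004 m and x of cup5 in the frame of drawer_floor between -0.08 and 0.08 m and y of cup5 in the frame of drawer_floor between -0.115 and 0.115 m and horizontal distance between cup1 and cup2 below 0.02 m and horizontal distance between each of cup1, cup2 and cup3 below 0.02 m and horizontal distance between each of cup1, cup2, cup3 and cup4 below 0.02 m and horizontal distance between each of cup1, cup2, cup3, cup4 and cup5 below 0.02 m), for 0.2 s.
4. the drawer is shut with the nested cups in it (value of joint drawer below 0.006 m and z of cup1 in the frame of drawer_floor between -0.005 and 0.004 m and angle between each of cup1, cup2, cup3, cup4, cup5's own z axis and vertical below 0.1 rad and x of cup1 in the frame of drawer_floor between -0.08 and 0.08 m and y of cup1 in the frame of drawer_floor between -0.115 and 0.115 m and z of cup2 in the frame of drawer_floor between -0.005 and 0.004 m and x of cup2 in the frame of drawer_floor between -0.08 and 0.08 m and y of cup2 in the frame of drawer_floor between -0.115 and 0.115 m and z of cup3 in the frame of drawer_floor between -0.005 and 0.004 m and x of cup3 in the frame of drawer_floor between -0.08 and 0.08 m and y of cup3 in the frame of drawer_floor between -0.115 and 0.115 m and z of cup4 in the frame of drawer_floor between -0.005 and 0.004 m and x of cup4 in the frame of drawer_floor between -0.08 and 0.08 m and y of cup4 in the frame of drawer_floor between -0.115 and 0.115 m and z of cup5 in the frame of drawer_floor between -0.005 and 0.004 m and x of cup5 in the frame of drawer_floor between -0.08 and 0.08 m and y of cup5 in the frame of drawer_floor between -0.115 and 0.115 m and horizontal distance between cup1 and cup2 below 0.02 m and horizontal distance between each of cup1, cup2 and cup3 below 0.02 m and horizontal distance between each of cup1, cup2, cup3 and cup4 below 0.02 m and horizontal distance between each of cup1, cup2, cup3, cup4 and cup5 below 0.02 m), for 0.2 s.
5. the key in the lock has been turned back to locked with the drawer shut (horizontal distance between key and lock_slot below 0.006 m and z of key in the frame of lock_slot below -0.012 m and value of joint lock below 0.3 rad and value of joint drawer below 0.006 m), for 0.2 s.
At the end, for the whole second after the job is handed in: Drawer shut (within 6 mm) and locked (under 0.3 rad); every present cup mouth down on its floor (within 4 mm, tilt under 0.1 rad), all nested (centres within 20 mm); the key stands still in the organiser's slot (15 mm deep or more, within 7 mm, tilt under 0.25 rad) (all of step 4 and value of joint lock below 0.3 rad and horizontal distance between key and organiser_slot below 0.007 m and z of key in the frame of organiser_slot below -0.015 m and angle between key's own z axis and vertical below 0.25 rad and linear speed of key below 0.05 m/s); the robot touches nothing.
It fails at once if the jar was disturbed (moved more than 30 mm) (distance of jar from where it was at the start of the episode above 0.03 m).
It fails at once if the spool was disturbed (moved more than 30 mm) (distance of spool from where it was at the start of the episode above 0.03 m).
It fails at once if the weight was disturbed (moved more than 30 mm) (distance of weight from where it was at the start of the episode above 0.03 m).
It fails at once if the pliers was disturbed (moved more than 30 mm) (distance of pliers from where it was at the start of the episode above 0.03 m).
Of cup1, cup2, cup3, cup4, cup5 only 3 to 4 are there at a start; the rules pass over those that are not, and their reading is None.
At some moment in a run one of cup1, cup2, cup3, cup4, cup5 may be knocked a few centimetres aside while the robot is not near it.
It also fails if it takes over 210 s, if anything falls off the work surface, if the arm or the gripper's body presses on something with over 40 N, if the wrist force passes 120 N, or if a joint passes its speed limit or range.

## Working session

There is one attempt and no reset: what is moved stays moved. The work goes in short steps, Python scripts to look and compute and a tool call to move; the robot and the scene stay as the last step left them, time stands still between calls to the robot, and variables do not carry over. Pictures are saved under pics/ and viewed, and the job is handed in when it is done.

Besides the shell and the picture viewer there is one more tool, called after "Request:" as a command line: name --argument value ..., lists and objects as JSON in quotes. move_arm: Moves the arm, as the interface text tells. Its arguments: {"type":"object","properties":{"targets":{"type":"array"},"fingers":{"type":"number"}},"required":["targets"]}

```bash
mkdir -p pics; ls; python3 - <<'E'
from plant import r, imaging
import cv2
s=r.sense(); print({k:s[k] for k in('t','eef_pos','orientation','ft_force','grip_width')}, r.grip_depth)
for n in('side','top','wrist'):
    print(n,imaging.camera_info(n))
    cv2.imwrite(f'pics/{n}0.png',imaging.snapshot(n)[:,:,::-1])
E
```

```text
pics
{'t': 0.0, 'eef_pos': array([0.25444881, 0.62473344, 0.20475812]), 'orientation': array([1.79995068e+02, 7.32885179e-02, 6.78403175e+01]), 'ft_force': array([-0.33104987, -0.14410631,  0.48077701]), 'grip_width': 0.998127139574521} 0.0188
side {'fov_y': 53.727572672152746, 'cx': 282.9921659860346, 'cy': 204.1289942078473, 'k1': 0.00808692964974546, 'xyz': array([ 0.44342258, -0.80137629,  1.00977424]), 'orientation': array([-138.44912451,   -0.49315227,   -6.79367795])}
top {'fov_y': 50.66428954017729, 'cx': 282.5395629823822, 'cy': 211.12620654344948, 'k1': 0.005642622155002194, 'xyz': array([ 0.37152687, -0.00676237,  1.19644404]), 'orientation': array([-170.72734441,    0.17128712,  -91.39286188])}
wrist {'fov_y': 65.92699346724866, 'cx': 283.1588844449452, 'cy': 202.9767059026376, 'k1': -0.01849540571124665, 'xyz': array([0.18342048, 0.65533861, 0.38387466]), 'orientation': array([1.64508484e+02, 5.60143284e-02, 6.78291410e+01])}
```

View pics/top0.png

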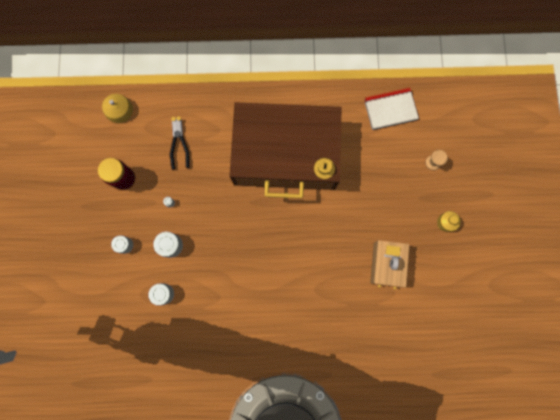

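View pics/side0.png

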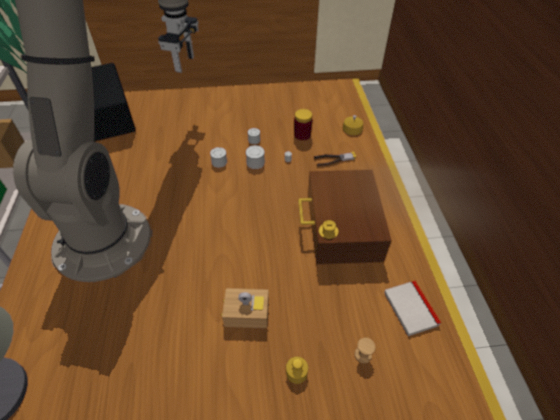

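View pics/wrist0.png

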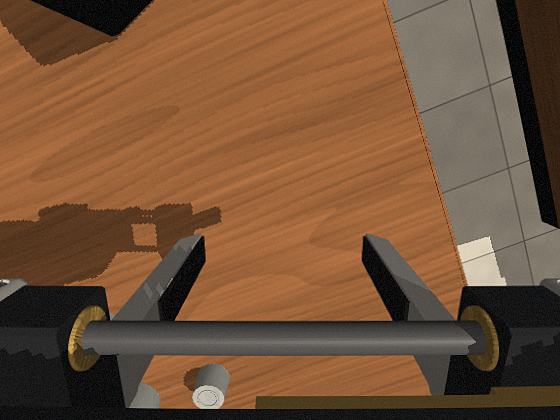

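```bash
cat > h.py <<'E'
import numpy as np, cv2
from scipy.spatial.transform import Rotation as R
from plant import r, imaging
def K(ci):
    f=210/np.tan(np.radians(ci['fov_y'])/2); return f
def ray(ci,u,v):
    f=K(ci); d=np.array([(u-ci['cx'])/f,(v-ci['cy'])/f]); s=d.copy()
    for _ in range(20): s=d/(1+ci['k1']*(s@s))
    return R.from_euler('xyz',ci['orientation'],degrees=True).as_matrix()@np.array([s[0],s[1],1])
def plane(ci,u,v,z):
    d=ray(ci,u,v); p=np.array(ci['xyz']); return p+d*(z-p[2])/d[2]
def proj(ci,P):
    c=R.from_euler('xyz',ci['orientation'],degrees=True).as_matrix().T@(np.array(P)-ci['xyz'])
    s=c[:2]/c[2]; s=s*(1+ci['k1']*(s@s)); return np.array([ci['cx'],ci['cy']])+K(ci)*s
def tri(l):
    A=np.zeros((3,3));b=np.zeros(3)
    for ci,u,v in l:
        d=ray(ci,u,v);d/=np.linalg.norm(d);M=np.eye(3)-np.outer(d,d);A+=M;b+=M@ci['xyz']
    return np.linalg.solve(A,b)
def snap(n,f):
    ci=imaging.camera_info(n);im=imaging.snapshot(n)[:,:,::-1].copy();cv2.imwrite(f'pics/{f}.png',im);return ci,im
def big(im,x0,y0,x1,y1,s,f):
    c=cv2.resize(im[y0:y1,x0:x1],None,fx=s,fy=s,interpolation=cv2.INTER_CUBIC);cv2.imwrite(f'pics/{f}.png',c)
def st():
    s=r.sense();print('t %.2f'%s['t'],'pos',s['eef_pos'].round(4),'rpy',s['orientation'].round(2),'F',s['ft_force'].round(1),'g %.3f'%s['grip_width']);return s
def tooldelta(P,yaw=None):
    """remaining shift in tool axes (mm) to world TCP P, and turn (rad) to yaw"""
    s=r.sense();M=R.from_euler('xyz',s['orientation'],degrees=True).as_matrix()
    d=M.T@(np.array(P)-s['eef_pos'])*1000
    out='shift %s'%d.round(1)
    if yaw is not None:
        t=(s['orientation'][2]-yaw+90)%180-90
        # shift in axes with turn: report turned total
        out+=' turn(rad, tool z) %.3f'%np.radians(t)
    print(out)
E
python3 - <<'E'
from h import *
im=cv2.imread('pics/top0.png'); big(im,90,80,290,230,4,'c1'); big(im,80,180,280,330,4,'c2'); big(im,290,130,490,300,4,'c3')
E
```

```text
(no output)
```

View pics/c2.png

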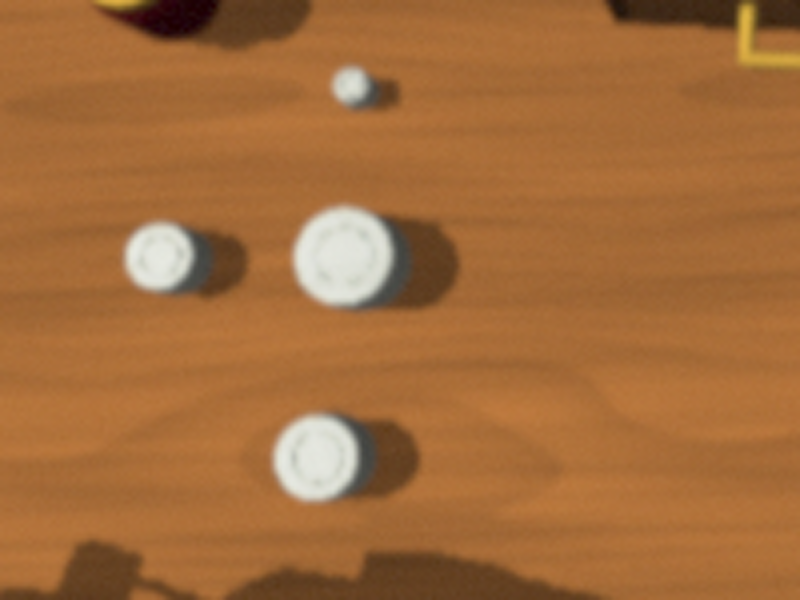

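View pics/c3.png

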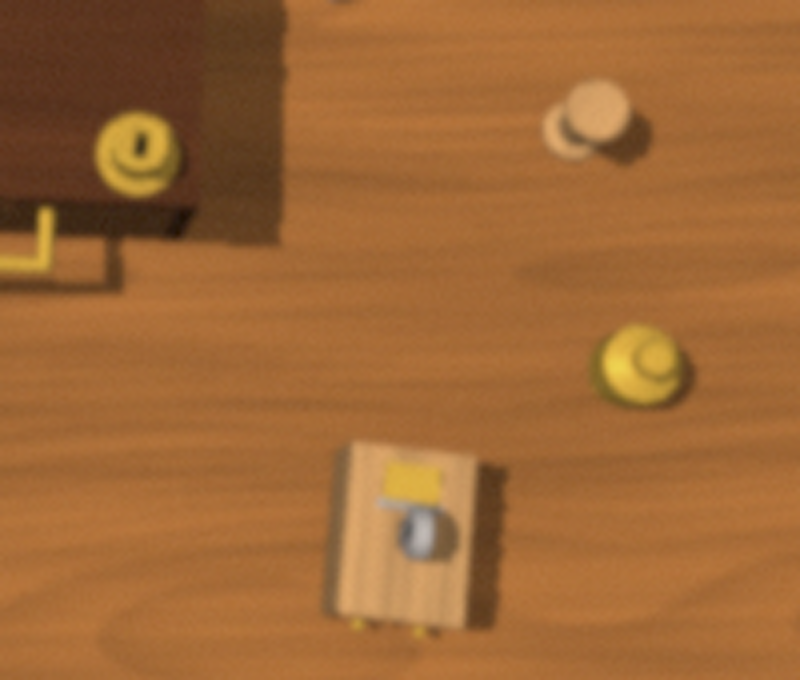

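View pics/c1.png

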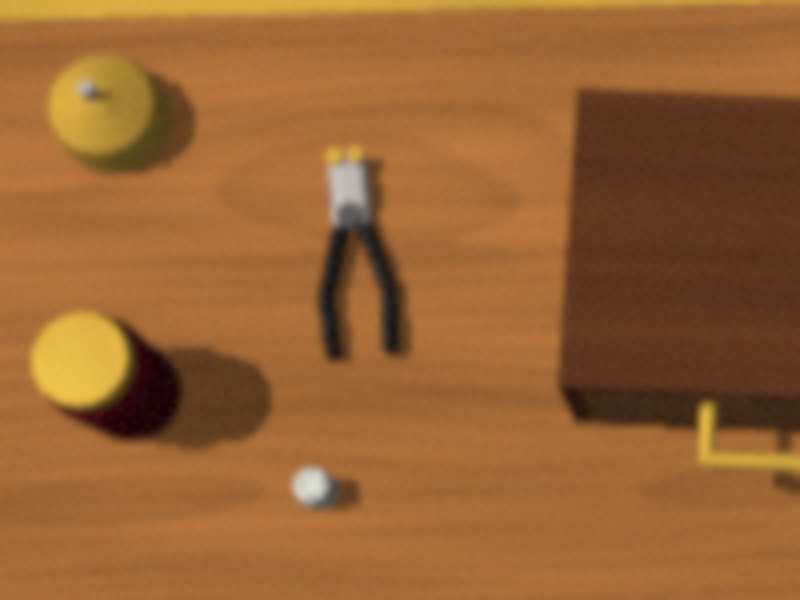

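```bash
python3 - <<'E'
from h import *
im=cv2.imread('pics/top0.png'); ci=imaging.camera_info('top'); f=K(ci)
hsv=cv2.cvtColor(im,cv2.COLOR_BGR2HSV)
m=((hsv[...,1]<50)&(hsv[...,2]>165)).astype(np.uint8); m[:190]=0; m[330:]=0; m[:,300:]=0
n,l,s,c=cv2.connectedComponentsWithStats(m)
for i in range(1,n):
    if s[i,4]<15: continue
    d=2*np.sqrt(s[i,4]/np.pi)
    for k,D in enumerate([23,33,43,53,63]):
        z=[.026,.032,.038,.044,.05][k]
        p=plane(ci,*c[i],z); mm=d/f*np.linalg.norm(p-ci['xyz'])*1000
        if abs(mm-D)<6: print('cup',k+1,c[i].round(1),p.round(4),mm.round(1))
P=lambda n,u,v,z:print(n,plane(ci,u,v,z).round(4))
P('lock slot',290+141/4,130+143/4,.130)
P('lock rim c',290+138/4,130+148/4,.128)
P('handle l',266,196,.079);P('handle r',302,196,.079)
for q in((232,179),(235,103),(342,107),(338,188)):P('unit',*q,.104)
P('keybow',290+425/4,130+533/4,.08)
for q in((351,441),(477,458),(465,628),(336,613)):P('org',290+q[0]/4,130+q[1]/4,.055)
P('jar',90+82/4,80+360/4,.098);P('weight',290+657/4,130+357/4,.055);P('spool',290+598/4,130+110/4,.056)
P('brass?',90+103/4,80+105/4,.03);P('pliers',179,140,.01)
E
```

```text
cup 1 [167.  200.8] [0.5984 0.3014 0.026 ] 21.7
cup 5 [165.4 243.6] [0.4812 0.2974 0.05  ] 64.2
cup 3 [119.3 243.5] [0.4854 0.4209 0.038 ] 45.5
cup 4 [158.6 294. ] [0.3531 0.3139 0.044 ] 55.8
lock slot [ 0.6569 -0.1163  0.13  ]
lock rim c [ 0.6543 -0.1145  0.128 ]
handle l [0.5944 0.0336 0.079 ]
handle r [ 0.5921 -0.0587  0.079 ]
unit [0.6353 0.1178 0.104 ]
unit [0.8376 0.1087 0.104 ]
unit [ 0.8195 -0.1686  0.104 ]
unit [ 0.6054 -0.1487  0.104 ]
keybow [ 0.4148 -0.2887  0.08  ]
org [ 0.4758 -0.2513  0.055 ]
org [ 0.4629 -0.3316  0.055 ]
org [ 0.3555 -0.3164  0.055 ]
org [ 0.3668 -0.2354  0.055 ]
jar [0.6679 0.4278 0.098 ]
weight [ 0.5255 -0.4527  0.055 ]
spool [ 0.6915 -0.4276  0.056 ]
brass? [0.8679 0.447  0.03  ]
pliers [0.773  0.2753 0.01  ]
```

Request:
move_arm --targets '[[[-18, 34, -13], 0], [[-18, 34, -13], 0], [[-18, 34, -13], 0], [[-18, 34, -13], 0], [[-18, 34, -13], 0], [[-18, 34, -13], 0], [[-18, 34, -13], 0], [[-18, 34, -13], 0], [[-18, 34, -13], 0], [[-18, 34, -13], 0], [[-40, 20, 0], -0.06], [[-40, 20, 0], -0.06], [[-40, 20, 0], -0.06], [[-40, 20, 0], -0.06], [[-40, 20, 0], -0.06], [[-40, 20, 0], -0.06]]'

```text
t: 1.75
eef_pos: [0.5616, 0.0682, 0.3357]
orientation: [180.0, -0.0, 88.6]
ft_force: [0.6, 0.5, 0.2]
grip_width: 1.002
```

Request:
move_arm --targets '[[[-36, -14, 5], 0], [[-36, -14, 5], 0], [[-36, -14, 5], 0], [[-36, -14, 5], 0], [[-36, -14, 5], 0], [[-36, -14, 5], 0], [[-36, -14, 5], 0], [[-36, -14, 5], 0], [[-36, -14, 5], 0], [[-36, -14, 5], 0], [[0, 0, 0], 0]]'

```text
t: 2.85
eef_pos: [0.4092, -0.2902, 0.2852]
orientation: [-180.0, 0.0, 88.1]
ft_force: [-0.3, 0.7, -0.0]
grip_width: 0.998
```

```bash
python3 - <<'E'
from h import *
st(); ci,im=snap('wrist','w1'); print(ci)
E
```

```text
t 2.85 pos [ 0.4092 -0.2902  0.2852] rpy [-1.7996e+02  4.0000e-02  8.8110e+01] F [-0.3  0.7 -0. ] g 0.998
{'fov_y': 65.92699346724866, 'cx': 283.1588844449452, 'cy': 202.9767059026376, 'k1': -0.01849540571124665, 'xyz': array([ 0.33244194, -0.28635598,  0.4642563 ]), 'orientation': array([1.64548652e+02, 4.10214743e-02, 8.81016855e+01])}
```

View pics/w1.png

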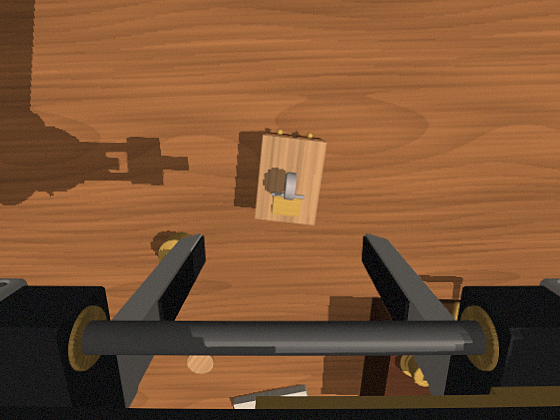

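```bash
python3 - <<'E'
from h import *
im=cv2.imread('pics/w1.png'); big(im,240,120,340,235,6,'w1b')
E
```

```text
(no output)
```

View pics/w1b.png

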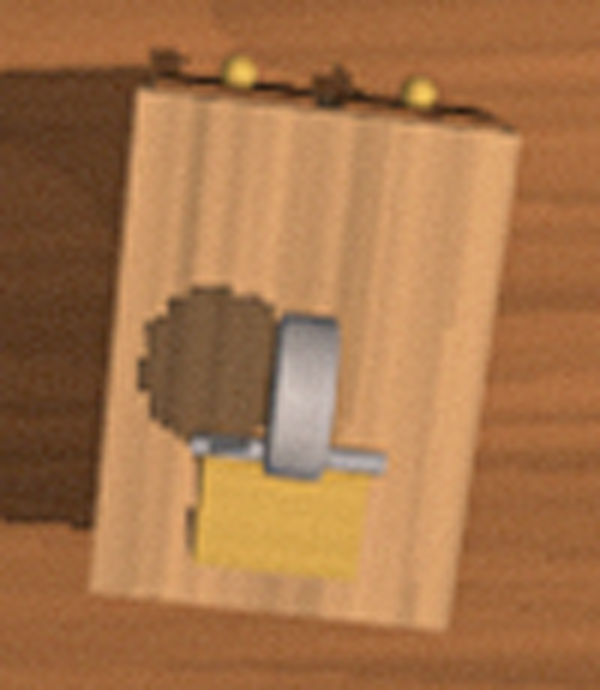

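```bash
python3 - <<'E'
from h import *
ci=imaging.camera_info('wrist'); ct=imaging.camera_info('top')
im=cv2.imread('pics/w1.png')
c=[]
for q in((138,90),(520,135),(445,630),(90,590)):
    p=plane(ci,240+q[0]/6,120+q[1]/6,.055);c.append(p);print(p.round(4))
print('centre',np.mean(c,0).round(4))
u=(c[3]-c[0]+c[2]-c[1]);print('yaw',np.degrees(np.arctan2(u[1],u[0])))
# key bow corners
for q in((281,316),(337,322),(323,478),(268,472)): print(plane(ci,240+q[0]/6,120+q[1]/6,.085).round(4))
print('bow w',plane(ci,290.8,186.2,.084).round(4),'top',plane(ct,290+425/4,130+533/4,.084).round(4))
print('tri',tri([(ci,290.8,186.2),(ct,290+425/4,130+533/4)]).round(4))
# gray mask of bow in wrist
g=cv2.cvtColor(im,cv2.COLOR_BGR2HSV); m=(g[...,1]<70).astype(np.uint8);M=np.zeros_like(m);M[165:208,275:310]=1;m*=M
ys,xs=np.nonzero(m);print(len(xs),xs.mean(),ys.mean(),cv2.minAreaRect(np.c_[xs,ys].astype(np.float32)))
E
```

```text
[ 0.3587 -0.3103  0.055 ]
[ 0.3703 -0.2313  0.055 ]
[ 0.4788 -0.2475  0.055 ]
[ 0.4669 -0.3261  0.055 ]
centre [ 0.4187 -0.2788  0.055 ]
yaw -8.410091476454097
[ 0.4015 -0.2822  0.085 ]
[ 0.4031 -0.2712  0.085 ]
[ 0.4349 -0.2747  0.085 ]
[ 0.4333 -0.2857  0.085 ]
bow w [ 0.4183 -0.2779  0.084 ] top [ 0.4147 -0.2877  0.084 ]
tri [ 0.4125 -0.2791  0.1151]
339 289.65781710914456 187.38938053097345 ((289.0, 185.5), (27.0, 28.0), 90.0)
```

```bash
python3 - <<'E'
from h import *
ci=imaging.camera_info('wrist'); s=r.sense()
M=R.from_euler('xyz',s['orientation'],degrees=True).as_matrix()
for t in((-47,-8),(47,-8),(-47,8),(47,8),(-59.5,-8),(59.5,-8),(0,0)):
    print(t,proj(ci,s['eef_pos']+M@(np.array([*t,0])/1000)).round(1))
im=cv2.imread('pics/w1.png'); big(im,170,220,400,300,3.4,'w1c')
E
```

```text
(-47, -8) [201.7 234.5]
(47, -8) [360.9 234.5]
(-47, 8) [203.5 259.3]
(47, 8) [359.2 259.3]
(-59.5, -8) [180.6 234.5]
(59.5, -8) [382.  234.5]
(0, 0) [281.3 247.1]
```

View pics/w1c.png

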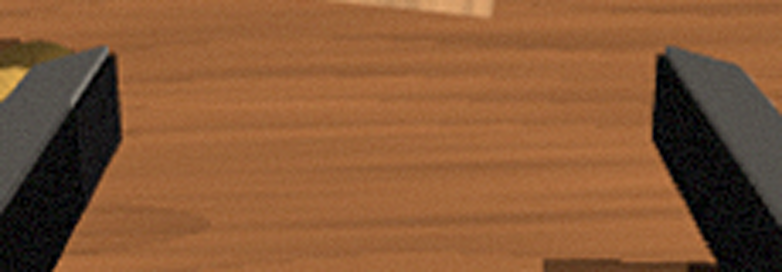

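Request:
move_arm --targets '[[[1, 1, 20], 0.05], [[1, 1, 20], 0.06], [[1, 1, 20], 0], [[1, 1, 20], 0], [[1, 1, 20], 0], [[2, 1, 20], 0], [[2, 1, 20], 0], [[1, 1, 20], 0], [[0, 0, 0], 0]]'

```text
t: 3.8
eef_pos: [0.4205, -0.2754, 0.1236]
orientation: [-179.8, -0.0, 82.3]
ft_force: [-0.5, 0.8, 0.7]
grip_width: 1.0
```

```bash
python3 - <<'E'
from h import *
st(); ci,im=snap('wrist','w2')
E
```

```text
t 3.80 pos [ 0.4205 -0.2754  0.1236] rpy [-1.7979e+02 -4.0000e-02  8.2250e+01] F [-0.5  0.8  0.7] g 1.000
```

View pics/w2.png

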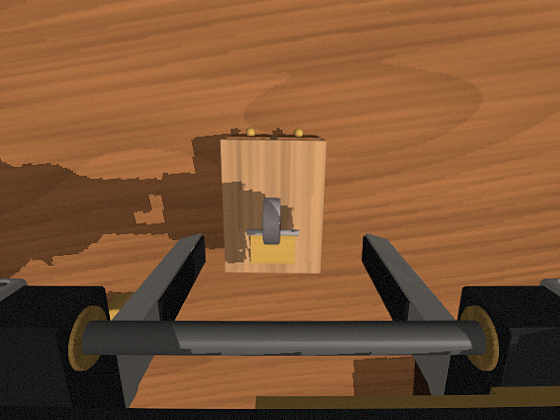

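```bash
cat >> h.py <<'E'
def wci():
    ci=imaging.camera_info('wrist');s=r.sense();M=R.from_euler('xyz',s['orientation'],degrees=True).as_matrix()
    ci=dict(ci);ci['xyz']=ci['xyz']+M@np.array([-1.5,-.9,0])/1000;return ci
E
python3 - <<'E'
from h import *
ci=wci(); im=cv2.imread('pics/w2.png'); big(im,210,120,340,285,4,'w2b')
g=im.astype(int); m=((g.max(2)-g.min(2)<25)&(g.max(2)>60)).astype(np.uint8); M=np.zeros_like(m);M[190:250,255:290]=1;m*=M
n,l,s,c=cv2.connectedComponentsWithStats(m);print(s,c)
for z in(.082,.09): print(plane(ci,272,221,z).round(4))
E
```

```text
[[     0      0    560    420 234316]
 [   255    198     35     46    884]] [[279.53084296 209.45414739]
 [271.32466063 221.65384615]]
[ 0.4168 -0.284   0.082 ]
[ 0.4142 -0.2834  0.09  ]
```

View pics/w2b.png

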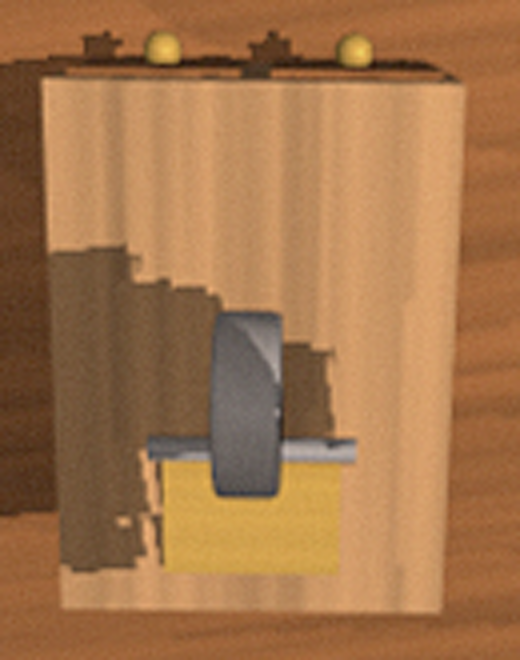

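Request:
move_arm --targets '[[[-3, -1, 10], 0.012], [[-3, -1, 10], 0], [[-2.9, -0.8, 10], 0], [[0, 0, 10], 0], [[0, 0, 10], 0], [[0, 0, 9.6], 0], [[0, 0, 0], 0]]'

```text
t: 4.55
eef_pos: [0.4164, -0.2851, 0.0646]
orientation: [-179.9, -0.0, 81.5]
ft_force: [0.1, 0.8, -0.1]
grip_width: 1.002
```

```bash
python3 - <<'E'
from h import *
st(); ci,im=snap('wrist','w3');tooldelta([.4165,-.2838,.064],81.6)
E
```

```text
t 4.55 pos [ 0.4164 -0.2851  0.0646] rpy [-1.7988e+02 -1.0000e-02  8.1470e+01] F [ 0.1  0.8 -0.1] g 1.002
shift [ 1.6 -0.4  1.3] turn(rad, tool z) -0.002
```

View pics/w3.png

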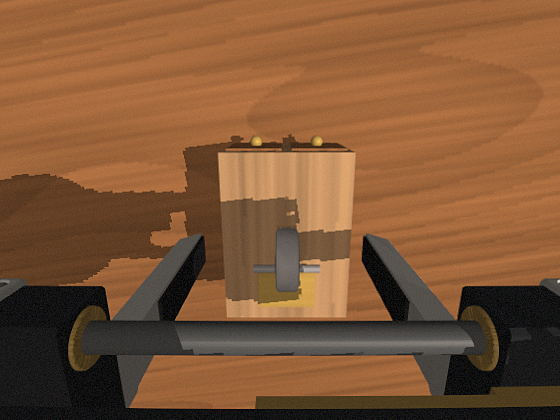

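```bash
python3 - <<'E'
from h import *
im=cv2.imread('pics/w3.png'); big(im,210,140,360,320,4,'w3b')
E
```

```text
(no output)
```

View pics/w3b.png

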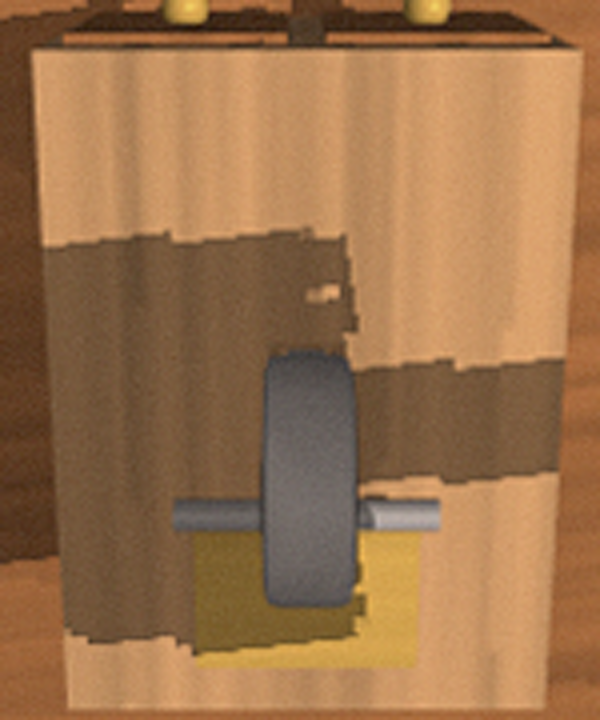

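```bash
python3 - <<'E'
from h import *
ci=wci(); s=st()
for u,v in((287.5,259.6),(287.5,227.5),(287.5,291.7)):
  for z in (.082,.09):print(plane(ci,u,v,z).round(4))
c=[plane(ci,210+a/4,140+b/4,.055) for a,b in((33,50),(582,50),(545,710),(68,710))]
print(np.round(c,4),np.mean(c,0).round(4))
M=R.from_euler('xyz',s['orientation'],degrees=True).as_matrix()
# predicted silhouette for bow centred at tool (dx,dy)
for dy in(-2,0,2):
  pts=[proj(ci,s['eef_pos']+M@(np.array([2,dy+17*np.cos(t),-18.8-17*np.sin(t)])/1000)) for t in np.linspace(0,6.28,60)]
  pts=np.array(pts);print(dy,pts.min(0).round(1),pts.max(0).round(1))
E
```

```text
t 4.60 pos [ 0.4166 -0.2854  0.0653] rpy [-179.92   -0.     81.46] F [-1.3 -0.9  0.7] g 1.004
[ 0.4161 -0.2832  0.082 ]
[ 0.4124 -0.2828  0.09  ]
[ 0.3977 -0.2805  0.082 ]
[ 0.3949 -0.2802  0.09  ]
[ 0.4357 -0.2861  0.082 ]
[ 0.431  -0.2855  0.09  ]
[[ 0.3556 -0.3147  0.055 ]
 [ 0.3675 -0.2357  0.055 ]
 [ 0.477  -0.2517  0.055 ]
 [ 0.465  -0.3312  0.055 ]] [ 0.4163 -0.2833  0.055 ]
-2 [287.  227.7] [287.9 291.9]
0 [287.  231.2] [287.8 295.2]
2 [287.  234.6] [287.8 298.6]
```

Request:
move_arm --targets '[[[1.8, -1.5, 0.5], 0], [[0, 0, 0], 0]]'

```text
t: 4.8
eef_pos: [0.4159, -0.2833, 0.0657]
orientation: [180.0, -0.0, 81.5]
ft_force: [-0.8, 0.2, -0.1]
grip_width: 0.999
```

Request:
move_arm --targets '[[[0, 0, 0], 0], [[0, 0, 0], 0], [[0, 0, 0], 0], [[0, 0, 0], 0], [[0, 0, 0], 0], [[0, 0, 0], 0], [[0, 0, 0], 0], [[0, 0, 0], 0]]' --fingers 1

```text
t: 5.6
eef_pos: [0.4158, -0.2835, 0.0654]
orientation: [-180.0, 0.0, 81.5]
ft_force: [0.2, 0.1, -0.1]
grip_width: 0.356
```

```bash
python3 - <<'E'
from h import *
st(); ci,im=snap('wrist','w4');
E
```

```text
t 5.60 pos [ 0.4158 -0.2835  0.0654] rpy [-180.      0.     81.47] F [ 0.2  0.1 -0.1] g 0.356
```

View pics/w4.png

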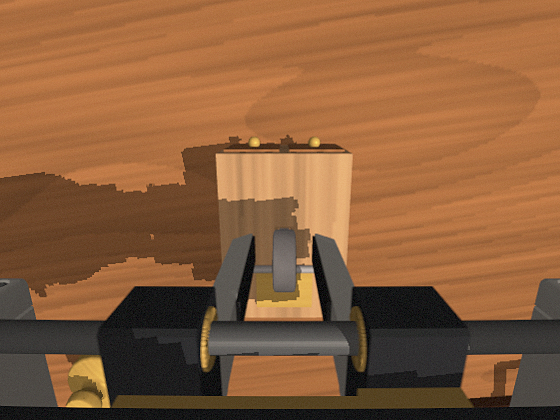

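Request:
move_arm --targets '[[[0, 0, 0], 0], [[0, 0, 0], 0], [[0, 0, 0], 0], [[0, 0, 0], 0], [[0, 0, 0], 0]]'

```text
t: 6.15
eef_pos: [0.4159, -0.2835, 0.0654]
orientation: [-180.0, 0.0, 81.5]
ft_force: [-0.4, -0.1, -0.3]
grip_width: 0.123
```

```bash
python3 - <<'E'
from h import *
st(); ci,im=snap('wrist','w5');big(im,180,140,400,320,3.5,'w5b')
E
```

```text
t 6.15 pos [ 0.4159 -0.2835  0.0654] rpy [-180.      0.     81.47] F [-0.4 -0.1 -0.3] g 0.123
```

View pics/w5b.png

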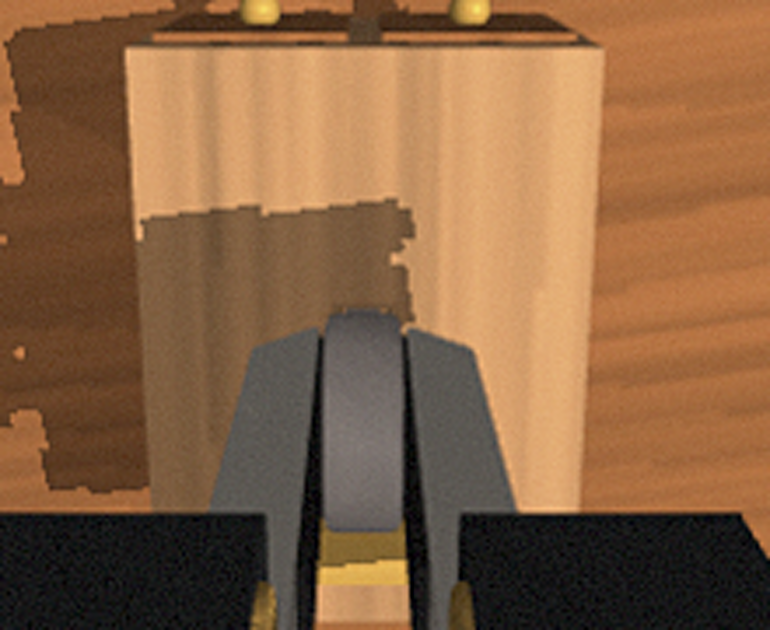

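Request:
move_arm --targets '[[[0, 0, -10], 0], [[0, 0, -20], 0], [[0, 0, -30], 0], [[0, 0, -40], 0], [[0, 0, -40], 0], [[20, 16, -20], 0], [[30, 24, -15], 0], [[30, 24, -10], 0], [[30, 24, 0], 0], [[30, 24, 0], 0], [[30, 24, 0], 0], [[24, 21, 0], 0], [[0, 0, 0], -0.06], [[0, 0, 0], -0.06], [[0, 0, 0], 0], [[0, 0, 0], 0]]'

```text
t: 7.8
eef_pos: [0.5997, -0.1152, 0.2509]
orientation: [180.0, 0.0, 88.2]
ft_force: [-0.3, -0.1, 0.8]
grip_width: 0.126
```

```bash
python3 - <<'E'
from h import *
st(); ci,im=snap('wrist','w6'); snap('top','t6')
E
```

```text
t 7.80 pos [ 0.5997 -0.1152  0.2509] rpy [1.7999e+02 1.0000e-02 8.8210e+01] F [-0.3 -0.1  0.8] g 0.126
```

View pics/w6.png

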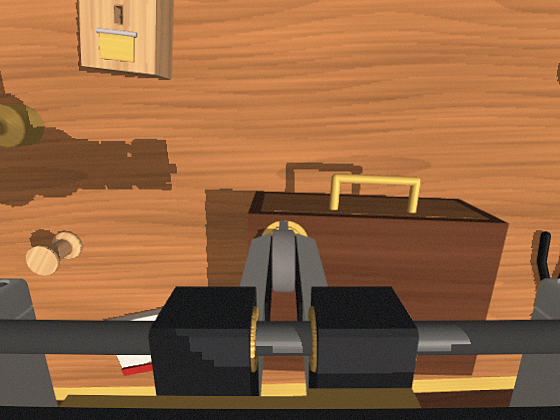

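Request:
move_arm --targets '[[[5, 25, 0], 0], [[5, 30, 0], 0], [[5, 30, 0], 0], [[5, 30, 0], 0], [[5, 25, 0], 0], [[0, 0, 0], 0], [[0, 0, 0], 0]]'

```text
t: 8.6
eef_pos: [0.7404, -0.0942, 0.2498]
orientation: [-179.9, 0.0, 88.3]
ft_force: [0.2, -0.6, 0.2]
grip_width: 0.126
```

```bash
python3 - <<'E'
from h import *
st(); ci,im=snap('wrist','w7'); 
E
```

```text
t 8.60 pos [ 0.7404 -0.0942  0.2498] rpy [-1.7994e+02  4.0000e-02  8.8290e+01] F [ 0.2 -0.6  0.2] g 0.126
```

View pics/w7.png

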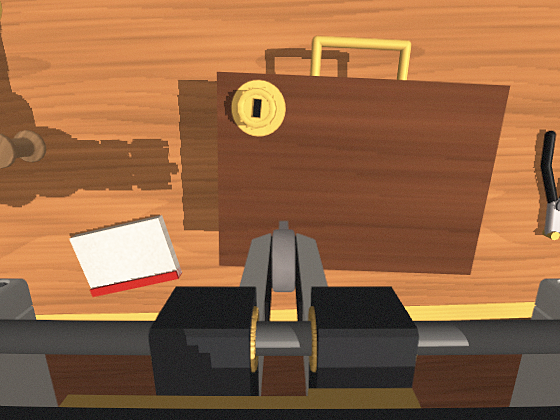

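```bash
python3 - <<'E'
from h import *
im=cv2.imread('pics/w7.png'); big(im,210,60,310,150,8,'w7b');big(im,230,205,340,300,7,'w7c')
E
```

```text
(no output)
```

View pics/w7b.png

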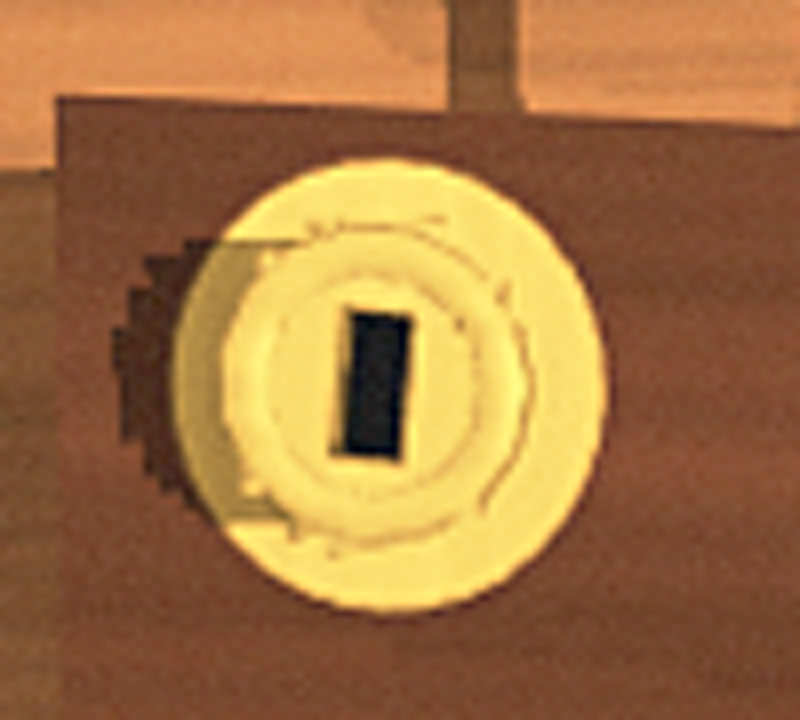

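View pics/w7c.png

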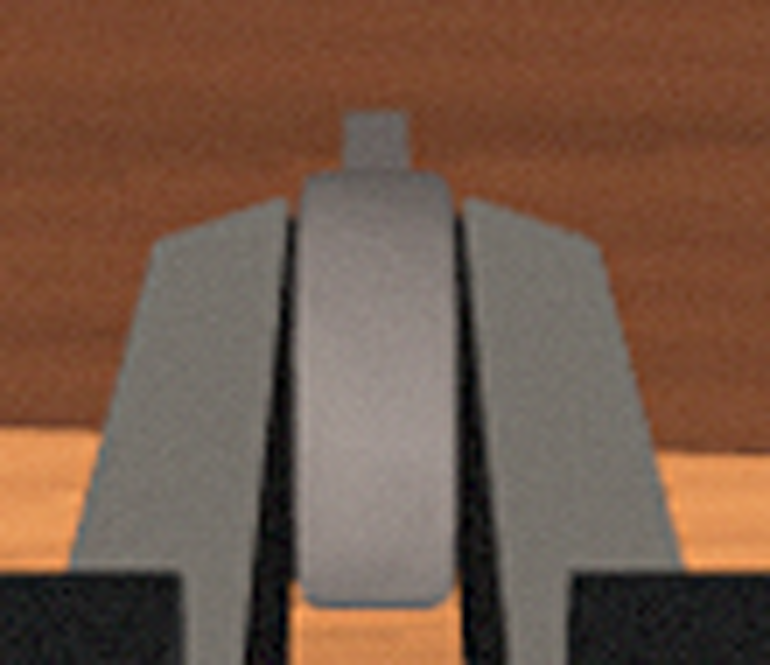

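```bash
python3 - <<'E'
from h import *
ci=wci(); s=st()
M=R.from_euler('xyz',s['orientation'],degrees=True).as_matrix()
print('slot',plane(ci,257,108.25,.130).round(4), 'uncorr',plane(imaging.camera_info('wrist'),257,108.25,.130).round(4))
a=plane(ci,210+382.5/8,60+314.5/8,.13);b=plane(ci,210+369/8,60+457.5/8,.13);print(np.linalg.norm(a-b),np.degrees(np.arctan2(*(b-a)[1::-1])))
for q in((218,73),(509,86),(471,274),(219,265)):print('unit',plane(ci,*q,.104).round(4))
for dy in(-3,-2,-1,0,1):
  print(dy,proj(ci,s['eef_pos']+M@(np.array([0,dy-5.5,34.4])/1000)).round(1),proj(ci,s['eef_pos']+M@(np.array([0,dy-7,30])/1000)).round(1), [proj(ci,s['eef_pos']+M@(np.array([0,dy+17*np.cos(t),-16.6-17*np.sin(t)])/1000))[1].round(1) for t in(2.8,3.0,3.2,3.4,3.6)])
E
```

```text
t 8.65 pos [ 0.74   -0.0945  0.2503] rpy [-1.7997e+02  3.0000e-02  8.8280e+01] F [-0.8 -0.1  0.1] g 0.125
slot [ 0.657  -0.1157  0.13  ] uncorr [ 0.658  -0.1142  0.13  ]
0.01540238995882346 -8.502403360486039
unit [ 0.6235 -0.1528  0.104 ]
unit [0.6426 0.1244 0.104 ]
unit [0.8409 0.1121 0.104 ]
unit [ 0.821  -0.1681  0.104 ]
-3 [283.7 217.2] [283.7 217.1] [np.float64(231.8), np.float64(228.1), np.float64(225.7), np.float64(224.6), np.float64(224.7)]
-2 [283.7 218.5] [283.7 218.5] [np.float64(233.6), np.float64(229.9), np.float64(227.4), np.float64(226.3), np.float64(226.4)]
-1 [283.7 219.9] [283.7 219.9] [np.float64(235.4), np.float64(231.7), np.float64(229.2), np.float64(228.0), np.float64(228.1)]
0 [283.7 221.3] [283.7 221.3] [np.float64(237.2), np.float64(233.5), np.float64(231.0), np.float64(229.7), np.float64(229.8)]
1 [283.7 222.6] [283.7 222.7] [np.float64(239.0), np.float64(235.3), np.float64(232.7), np.float64(231.5), np.float64(231.5)]
```

Request:
move_arm --targets '[[[-4, -10, 10], 0], [[-4, -10, 10], 0], [[-4, -10, 13], 0], [[-4, -10, 13], 0], [[-4, -10, 13], 0], [[-3, -10, 10], 0], [[0, 0, 10], 0], [[0, 0, 0], 0.06], [[0, 0, 0], 0.05], [[0, 0, 0], 0], [[0, 0, 0], 0]]'

```text
t: 9.75
eef_pos: [0.68, -0.1151, 0.1715]
orientation: [180.0, -0.0, 82.1]
ft_force: [-0.7, -0.5, -0.3]
grip_width: 0.124
```

```bash
python3 - <<'E'
from h import *
s=st();print(s['q'].round(1)); ci,im=snap('wrist','w8'); big(im,220,130,360,250,5.5,'w8b')
E
```

```text
t 9.75 pos [ 0.68   -0.1151  0.1715] rpy [179.99  -0.    82.13] F [-0.7 -0.5 -0.3] g 0.124
[-18.1  30.4  32.1  93.1 -17.8  61.6 101.2]
```

View pics/w8b.png

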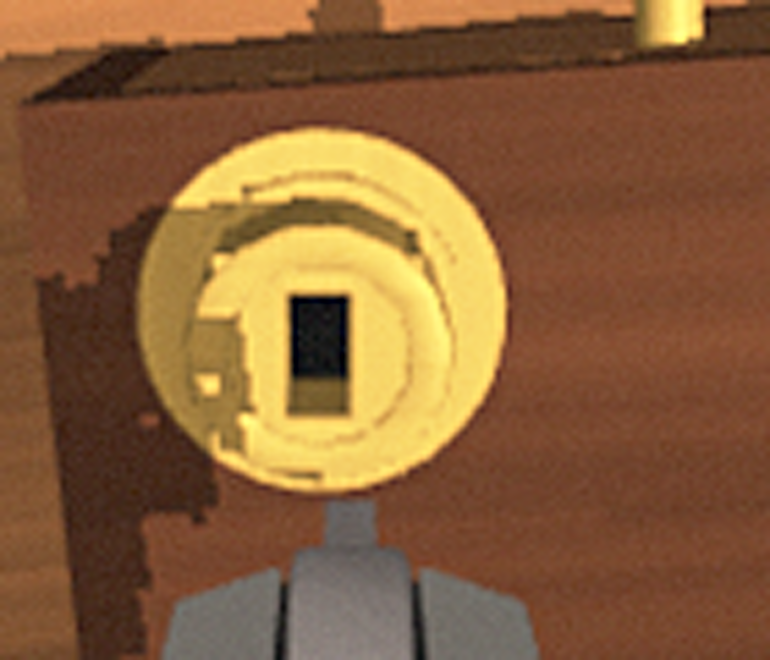

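```bash
python3 - <<'E'
from h import *
ci=wci(); s=st()
M=R.from_euler('xyz',s['orientation'],degrees=True).as_matrix()
sl=plane(ci,278.2,194.5,.130);print(sl.round(4),'in tool',(M.T@(sl-s['eef_pos'])*1000).round(2))
for z in(.1371,.1415,.15):
  p=plane(ci,284.0,221.3,z);print(z,(M.T@(p-s['eef_pos'])*1000).round(2))
for dy in(-2,-1,0,1):
  print(dy,proj(ci,s['eef_pos']+M@(np.array([0,dy-5.5,34.4])/1000)).round(1),proj(ci,s['eef_pos']+M@(np.array([0,dy-7,30])/1000)).round(1),proj(ci,s['eef_pos']+M@(np.array([0,dy-7,20])/1000)).round(1))
E
```

```text
t 9.80 pos [ 0.68   -0.1151  0.1715] rpy [179.98  -0.    82.13] F [ 0.2  0.1 -0.6] g 0.127
[ 0.6567 -0.1157  0.13  ] in tool [ -3.8  -22.99  41.53]
0.1371 [ 0.26 -5.57 34.44]
0.1415 [ 0.25 -7.06 30.04]
0.15 [ 0.23 -9.94 21.54]
-2 [283.6 218.7] [283.6 218.6] [283.7 223.4]
-1 [283.6 220. ] [283.6 220. ] [283.7 224.9]
0 [283.6 221.4] [283.6 221.4] [283.7 226.3]
1 [283.6 222.8] [283.6 222.8] [283.7 227.8]
```

Request:
move_arm --targets '[[[-2, -8, 0], 0], [[-2, -8, 0], 0], [[0, -7, 0], 0], [[0, 0, 0], 0], [[0, 0, 2], 0], [[0, 0, 2], 0], [[0, 0, 2], 0], [[0, 0, 2], 0], [[0, 0, 2], 0], [[0, 0, 0], 0]]'

```text
t: 10.8
eef_pos: [0.6565, -0.116, 0.161]
orientation: [-180.0, 0.0, 82.0]
ft_force: [-0.3, 0.5, -0.2]
grip_width: 0.127
```

```bash
python3 - <<'E'
from h import *
s=st(); ci,im=snap('wrist','w9'); big(im,220,180,360,300,5.5,'w9b');tooldelta([.6567,-.1157,.1445])
ci,im=snap('side','s9'); big(im,290,190,390,270,8,'s9b')
E
```

```text
t 10.80 pos [ 0.6565 -0.116   0.161 ] rpy [-1.7997e+02  1.0000e-02  8.2040e+01] F [-0.3  0.5 -0.2] g 0.127
shift [ 0.3  0.1 16.7]
```

View pics/w9b.png

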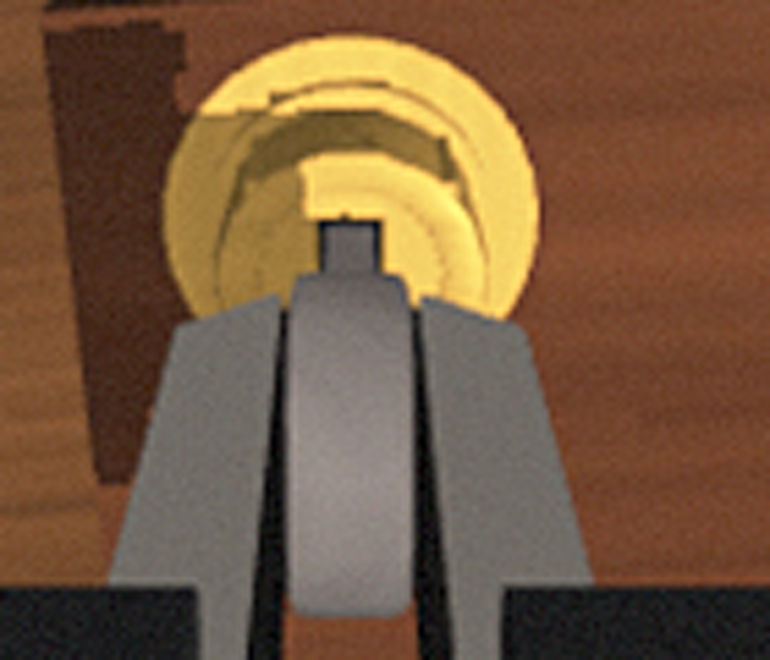

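View pics/s9b.png

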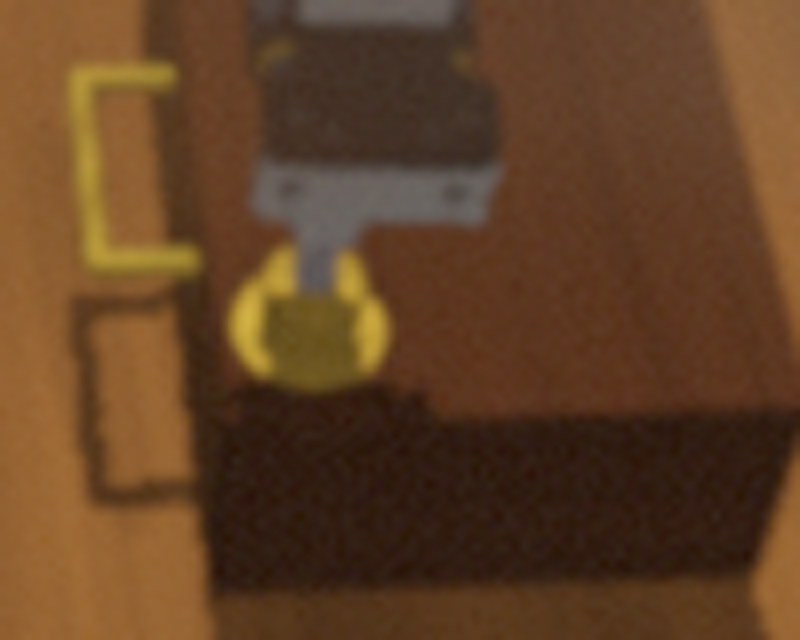

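Request:
move_arm --targets '[[[0, 0, 3], 0], [[0, 0, 3], 0], [[0, 0, 3], 0], [[0, 0, 3], 0], [[0, 0, 3], 0], [[0, 0, 0], 0]]'

```text
t: 11.5
eef_pos: [0.6563, -0.1159, 0.1458]
orientation: [-180.0, 0.0, 82.0]
ft_force: [0.6, 0.2, -0.8]
grip_width: 0.127
```

Request:
move_arm --targets '[[[0, 0, 0], 0.12], [[0, 0, 0], 0.12], [[0, 0, 0], 0.12], [[0, 0, 0], 0.12], [[0, 0, 0], 0.12], [[0, 0, 0], 0.12], [[0, 0, 0], 0.12], [[0, 0, 0], 0.12], [[0, 0, 0], 0.12], [[0, 0, 0], 0.12], [[0, 0, 0], 0.12], [[0, 0, 0], 0.1], [[0, 0, 0], 0]]'

```text
t: 12.8
eef_pos: [0.657, -0.1157, 0.1464]
orientation: [180.0, -0.0, 0.6]
ft_force: [1.6, 0.7, 1.1]
grip_width: 0.124
```

```bash
python3 - <<'E'
from h import *
s=st();print(s['moment'].round(2),s['q'].round(1)); ci,im=snap('wrist','w10'); big(im,180,130,380,300,4,'w10b')
E
```

```text
t 12.80 pos [ 0.657  -0.1157  0.1464] rpy [ 1.7998e+02 -2.0000e-02  6.0000e-01] F [1.6 0.7 1.1] g 0.124
[ 0.3  -0.28  0.09] [-30.9  36.4  52.2  98.3 -32.3  61.5  32.5]
```

View pics/w10b.png

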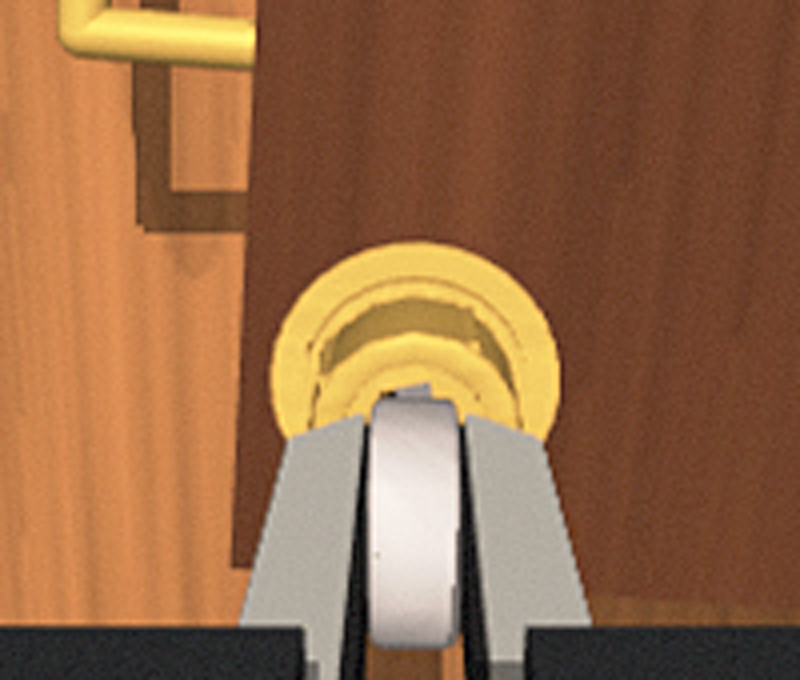

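Request:
move_arm --targets '[[[0, 0, 0], 0.06], [[0, 0, 0], 0.06], [[0, 0, 0], 0.06], [[0, 0, 0], 0], [[0, 0, 0], 0]]'

```text
t: 13.35
eef_pos: [0.6569, -0.1157, 0.1465]
orientation: [-180.0, -0.0, -9.4]
ft_force: [3.8, 2.1, -0.8]
grip_width: 0.123
```

```bash
python3 - <<'E'
from h import *
s=st();print(s['moment'].round(2),s['q'].round(1)); ci,im=snap('wrist','w11'); big(im,180,130,380,300,4,'w11b')
E
```

```text
t 13.35 pos [ 0.6569 -0.1157  0.1465] rpy [-1.7998e+02 -3.0000e-02 -9.4000e+00] F [ 3.8  2.1 -0.8] g 0.123
[ 0.5  -0.86  0.04] [-32.1  37.6  54.7  98.4 -34.2  62.3  24.2]
```

View pics/w11b.png

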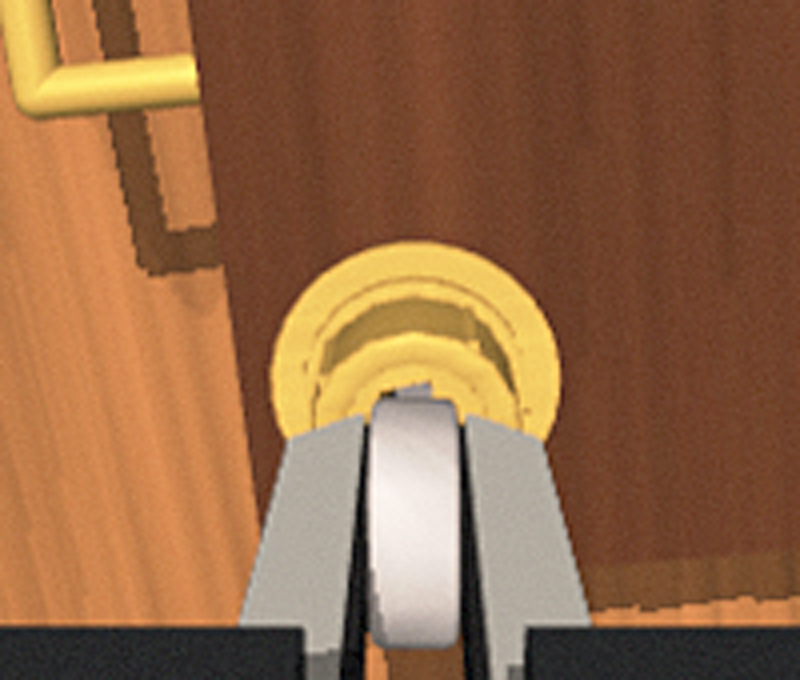

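Request:
move_arm --targets '[[[0, 0, 0], 0], [[0, 0, 0], 0], [[0, 0, 0], 0], [[0, 0, 0], 0], [[0, 0, 0], 0], [[0, 0, 0], 0], [[0, 0, -15], 0], [[0, 0, -30], 0], [[0, 0, -40], 0], [[0, 0, 0], 0], [[0, 0, 0], 0]]' --fingers 0.2

```text
t: 14.5
eef_pos: [0.6571, -0.1162, 0.233]
orientation: [-180.0, -0.1, -9.6]
ft_force: [0.3, 1.0, -0.4]
grip_width: 0.398
```

```bash
python3 - <<'E'
from h import *
s=st();print(s['moment'].round(2),s['q'].round(1)); ci,im=snap('wrist','w12'); snap('top','t12')
E
```

```text
t 14.50 pos [ 0.6571 -0.1162  0.233 ] rpy [-1.7997e+02 -1.2000e-01 -9.6200e+00] F [ 0.3  1.  -0.4] g 0.398
[-0.04  0.07 -0.02] [-34.6  33.3  58.8  93.6 -30.   70.2  20.9]
```

View pics/w12.png

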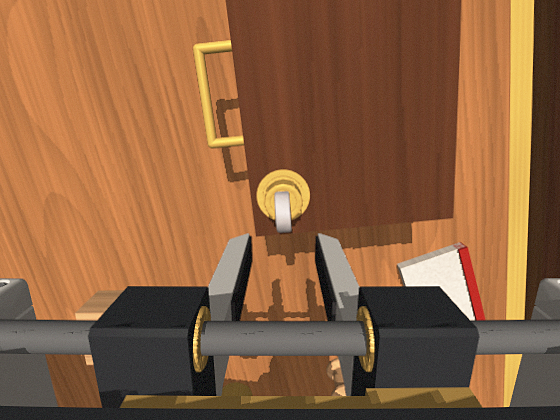

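```bash
python3 - <<'E'
from h import *
ci=wci(); im=cv2.imread('pics/w12.png'); big(im,180,30,330,240,3.5,'w12b')
for q in((198,47),(212.5,142)):print(plane(ci,*q,.079).round(4))
im=cv2.imread('pics/t12.png'); big(im,225,90,350,210,5,'t12b')
E
```

```text
[0.5999 0.0363 0.079 ]
[ 0.5937 -0.0523  0.079 ]
```

View pics/w12b.png

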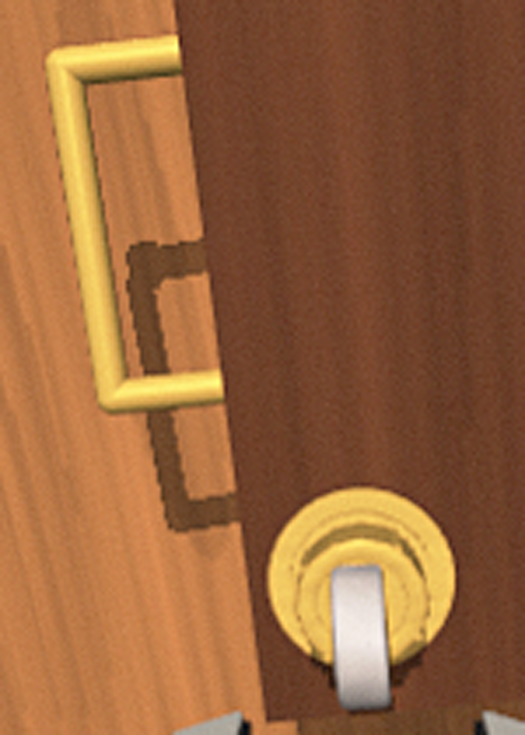

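View pics/t12b.png

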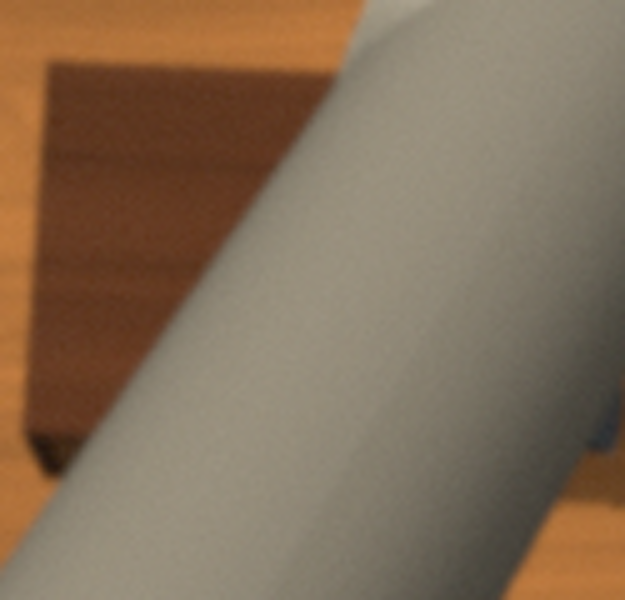

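Request:
move_arm --targets '[[[0, 0, 0], -0.05], [[0, 0, 0], -0.048], [[-14, -20, 0], 0], [[-14, -20, 0], 0], [[-14, -20, 0], 0], [[-14, -20, 0], 0], [[-12, -22, 0], 0], [[0, 0, 20], 0], [[0, 0, 30], 0], [[0, 0, 30], 0], [[0, 0, 30], 0], [[0, 0, 0], 0], [[0, 0, 0], 0]]' --fingers 0.4

```text
t: 15.9
eef_pos: [0.5956, -0.01, 0.1216]
orientation: [179.9, 0.1, -4.1]
ft_force: [0.1, -0.5, -0.1]
grip_width: 0.305
```

```bash
python3 - <<'E'
from h import *
s=st(); ci,im=snap('wrist','w13'); tooldelta([.596,-.009,.055],-4)
E
```

```text
t 15.90 pos [ 0.5956 -0.01    0.1216] rpy [ 1.7995e+02  7.0000e-02 -4.0500e+00] F [ 0.1 -0.5 -0.1] g 0.305
shift [-0.3 -0.9 67.3] turn(rad, tool z) -0.001
```

View pics/w13.png

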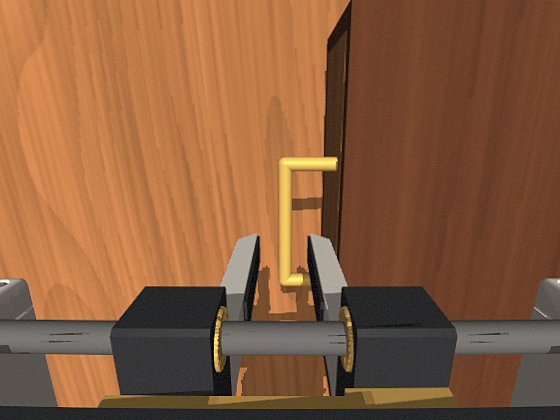

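```bash
python3 - <<'E'
from h import *
ci=wci()
for q in((286,162),(286,281),(286,222)):print(plane(ci,*q,.079).round(4))
E
```

```text
[0.6008 0.0373 0.079 ]
[ 0.5945 -0.0537  0.079 ]
[ 0.5978 -0.0062  0.079 ]
```

Request:
move_arm --targets '[[[2, 0, 15], 0], [[0, 0, 20], 0], [[0, 0, 20], 0], [[0, 0, 10], 0], [[0, 0, 0], 0]]'

```text
t: 16.45
eef_pos: [0.5975, -0.0097, 0.0557]
orientation: [180.0, 0.1, -4.0]
ft_force: [0.0, -0.2, 1.2]
grip_width: 0.303
```

Request:
move_arm --targets '[[[0, 0, 0], 0], [[0, 0, 0], 0], [[0, 0, 0], 0], [[0, 0, 0], 0], [[0, 0, 0], 0]]' --fingers 1

```text
t: 16.95
eef_pos: [0.5966, -0.0095, 0.0569]
orientation: [-179.9, 0.1, -4.0]
ft_force: [-10.0, 0.4, 10.4]
grip_width: 0.095
```

Request:
move_arm --targets '[[[-5, 0, 0], 0], [[-10, 0, 0], 0], [[-10, 0, 0], 0], [[0, 0, 0], 0]]'

```text
t: 17.35
eef_pos: [0.5717, -0.0077, 0.057]
orientation: [-180.0, -0.0, -4.0]
ft_force: [-0.9, -1.8, 6.0]
grip_width: 0.097
```

Request:
move_arm --targets '[[[-15, 0, 0], 0], [[-20, 0, 0], 0], [[-20, 0, 0], 0], [[-20, 0, 0], 0], [[-20, 0, 0], 0], [[-15, 0, 0], 0], [[-10, 0, 0], 0], [[-5, 0, 0], 0], [[0, 0, 0], 0], [[0, 0, 0], 0]]'

```text
t: 18.35
eef_pos: [0.4478, 0.001, 0.0568]
orientation: [-179.9, -0.0, -4.0]
ft_force: [-1.2, -1.2, 12.6]
grip_width: 0.094
```

```bash
python3 - <<'E'
from h import *
s=st(); print(s['q'].round(1)); snap('side','s14'); ci,im=snap('wrist','w14')
E
```

```text
t 18.35 pos [0.4478 0.001  0.0568] rpy [-1.7994e+02 -3.0000e-02 -4.0100e+00] F [-1.2 -1.2 12.6] g 0.094
[-54.2  25.2  56.4 130.1 -33.3  40.3  22.1]
```

View pics/s14.png

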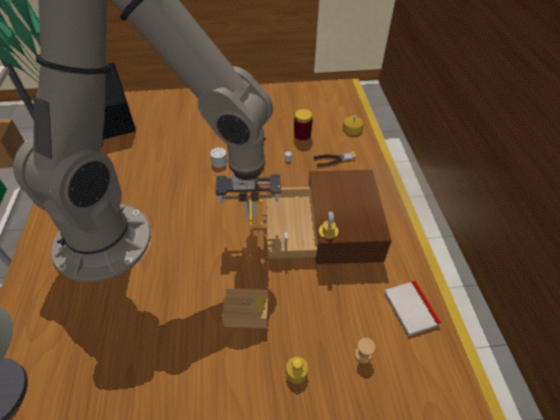

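View pics/w14.png

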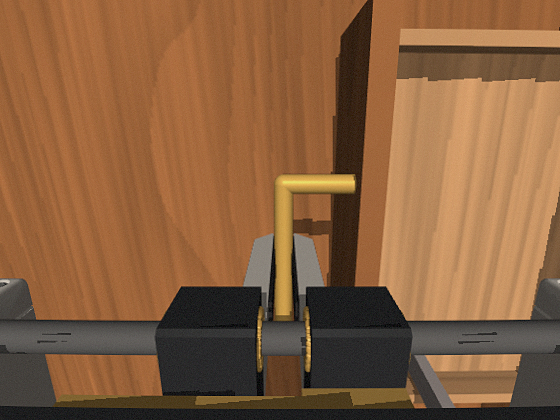

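Request:
move_arm --targets '[[[0, 0, 0], 0], [[0, 0, 0], 0], [[0, 0, 0], 0], [[0, 0, 0], 0], [[0, 0, -20], 0], [[0, 0, -40], 0], [[0, 0, -40], 0], [[0, 0, -40], 0], [[0, 0, -20], 0], [[0, 0, 0], 0]]' --fingers 0.4

```text
t: 19.45
eef_pos: [0.4491, 0.0026, 0.2118]
orientation: [-179.5, -0.1, -3.9]
ft_force: [0.5, -0.3, -1.0]
grip_width: 0.3
```

```bash
python3 - <<'E'
from h import *
s=st(); print(s['q'].round(1)); snap('side','s15'); snap('top','t15')
E
```

```text
t 19.45 pos [0.4491 0.0026 0.2118] rpy [-1.7946e+02 -1.3000e-01 -3.9100e+00] F [ 0.5 -0.3 -1. ] g 0.300
[-8.35e+01 -1.00e-01  7.82e+01  1.22e+02 -5.00e-01  5.78e+01 -9.00e+00]
```

View pics/t15.png

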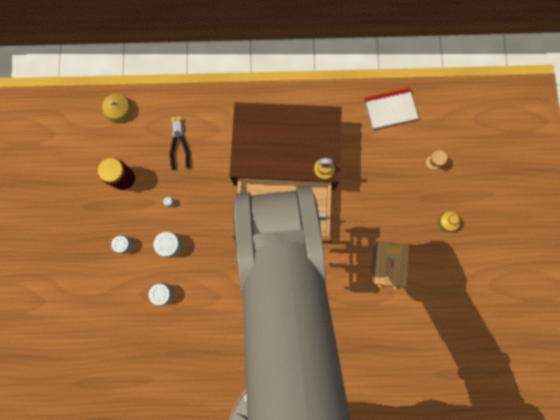

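Request:
move_arm --targets '[[[20, 0, -5], 0], [[25, 0, -5], 0], [[25, 0, -5], 0], [[0, 0, 0], -0.1], [[0, 0, 0], -0.1], [[0, 0, 0], 0]]'

```text
t: 20.15
eef_pos: [0.5096, -0.0034, 0.2225]
orientation: [179.9, 0.2, 7.5]
ft_force: [-0.2, -0.1, -0.9]
grip_width: 0.299
```

```bash
python3 - <<'E'
from h import *
s=st(); print(s['q'].round(1))
E
```

```text
t 20.15 pos [ 0.5096 -0.0034  0.2225] rpy [179.87   0.25   7.51] F [-0.2 -0.1 -0.9] g 0.299
[-62.5  14.6  66.1 114.1 -15.   61.   17.8]
```

Request:
move_arm --targets '[[[0, 0, 0], -0.125], [[0, 0, 0], -0.125], [[0, 0, 0], -0.125], [[0, 0, 0], -0.125], [[0, 0, 0], -0.125], [[0, 0, 0], -0.125], [[0, 0, 0], -0.125], [[0, 0, 0], -0.125], [[0, 0, 0], -0.125], [[0, 0, 0], -0.125], [[0, 0, 0], -0.12], [[0, 0, 0], 0]]' --fingers 0

```text
t: 21.35
eef_pos: [0.5095, -0.0026, 0.223]
orientation: [-179.8, 0.0, 85.9]
ft_force: [0.4, -0.8, 0.1]
grip_width: 0.502
```

```bash
python3 - <<'E'
from h import *
s=st(); print(s['q'].round(1)); ci,im=snap('wrist','w16'); tooldelta([.598-.02,.301,.22])
E
```

```text
t 21.35 pos [ 0.5095 -0.0026  0.223 ] rpy [-1.7981e+02  5.0000e-02  8.5940e+01] F [ 0.4 -0.8  0.1] g 0.502
[-50.1   9.9  49.1 113.7  -8.6  60.2  88.8]
shift [308.   45.3   2.9]
```

View pics/w16.png

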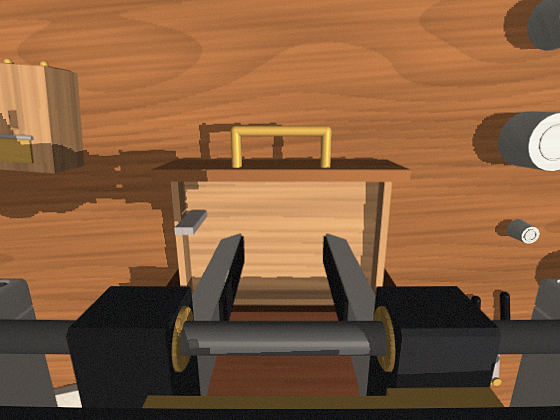

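```bash
python3 - <<'E'
from h import *
ci=wci()
im=cv2.imread('pics/w16.png'); big(im,150,110,420,320,2.9,'w16b')
for q,z in(((170,181),.09),((393,181),.09),((232,130),.079),((331,130),.079),((192,281),.028),((364,279),.028)):print(q,plane(ci,*q,z).round(4))
E
```

```text
(170, 181) [ 0.4871 -0.1132  0.09  ]
(393, 181) [0.5036 0.1058 0.09  ]
(232, 130) [ 0.4434 -0.0482  0.079 ]
(331, 130) [0.4507 0.0482 0.079 ]
(192, 281) [ 0.6298 -0.1299  0.028 ]
(364, 279) [0.6435 0.0909 0.028 ]
```

View pics/w16b.png

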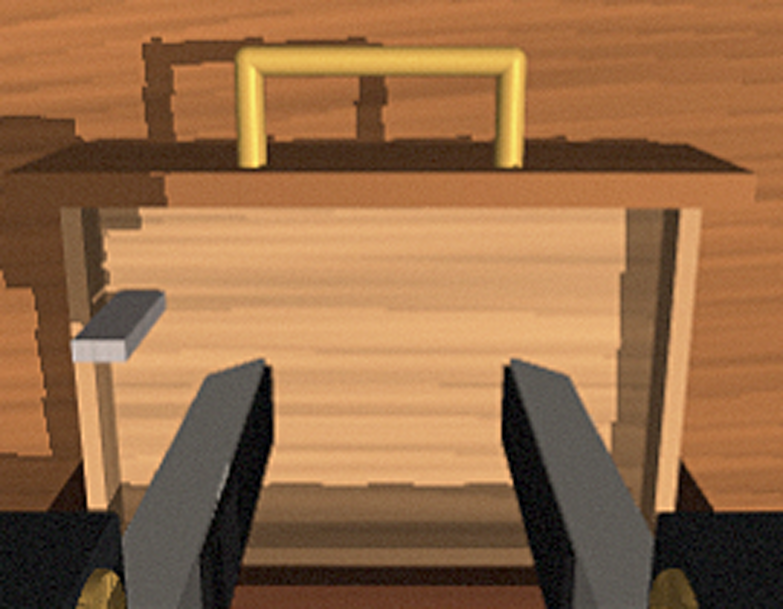

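Request:
move_arm --targets '[[[31, 6, 2], 0], [[31, 6, 2], 0], [[31, 6, 2], 0], [[31, 6, 2], 0], [[31, 6, 2], 0], [[31, 6, 2], 0], [[31, 6, 2], 0], [[31, 6, 2], 0], [[31, 6, 2], 0], [[31, 6, 2], 0], [[0, 0, 0], 0], [[0, 0, 0], 0]]'

```text
t: 22.6
eef_pos: [0.5915, 0.3027, 0.2032]
orientation: [-179.9, 0.1, 85.8]
ft_force: [-0.8, -0.8, -0.1]
grip_width: 0.498
```

```bash
cat >> h.py <<'E'
D=[27,37,47,57,67];T=[23,33,43,53,63];H=[26,32,38,44,50]
def cups(ci,im,roi=None):
    hsv=cv2.cvtColor(im,cv2.COLOR_BGR2HSV); m=((hsv[...,1]<45)&(hsv[...,2]>190)).astype(np.uint8)
    if roi: M=np.zeros_like(m);M[roi[1]:roi[3],roi[0]:roi[2]]=1;m*=M
    cs,_=cv2.findContours(m,cv2.RETR_EXTERNAL,cv2.CHAIN_APPROX_NONE)
    for c in cs:
        if cv2.contourArea(c)<150: continue
        (x,y),(a,b),_=cv2.fitEllipse(c)
        for k in range(5):
            p=plane(ci,x,y,H[k]/1000); 
            # radius from contour points
            q=np.array([plane(ci,*t[0],H[k]/1000)[:2] for t in c]); (cx,cy),rr=cv2.minEnclosingCircle(q.astype(np.float32))
            if abs(2000*rr-T[k])<5: print('cup',k+1,'px',(round(x,1),round(y,1)),p.round(4),'circ',round(cx,4),round(cy,4),'dia %.1f'%(2000*rr))
E
python3 - <<'E'
from h import *
s=st(); print(s['q'].round(1)); ci,im=snap('wrist','w17'); cups(wci(),im,(0,0,560,300))
E
```

```text
t 22.60 pos [0.5915 0.3027 0.2032] rpy [-1.7989e+02  1.0000e-01  8.5790e+01] F [-0.8 -0.8 -0.1] g 0.498
[-61.2  28.1  40.1  95.1 -19.6  64.2  70.1]
cup 1 px (282.6, 191.0) [0.5982 0.3    0.026 ] circ 0.5983 0.2999 dia 22.7
cup 3 px (393.7, 74.9) [0.4846 0.42   0.038 ] circ 0.485 0.4201 dia 42.5
cup 5 px (269.9, 78.6) [0.4804 0.2965 0.05  ] circ 0.4811 0.2965 dia 62.4
```

View pics/w17.png

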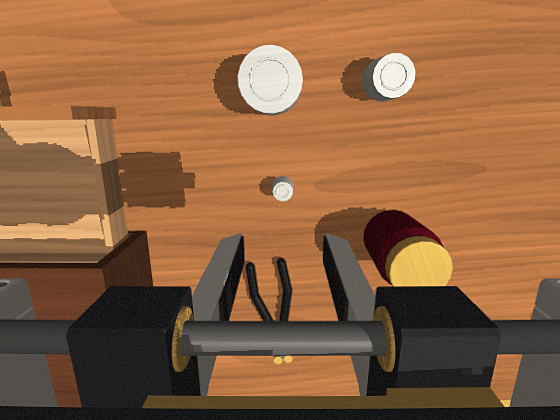

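Request:
move_arm --targets '[[[-1, 2, 25], 0], [[-1, 3, 35], 0], [[0, 1.7, 35], 0], [[0, 0, 35], 0], [[0, 0, 30], 0], [[0, 0, 0], 0]]'

```text
t: 23.25
eef_pos: [0.5961, 0.2978, 0.0413]
orientation: [-179.7, 0.2, 85.8]
ft_force: [-0.5, -0.6, 0.5]
grip_width: 0.498
```

```bash
python3 - <<'E'
from h import *
s=st(); ci,im=snap('wrist','w18'); cups(wci(),im,(0,0,560,300));tooldelta([.598,.3,.006])
E
```

```text
t 23.25 pos [0.5961 0.2978 0.0413] rpy [-179.72    0.21   85.78] F [-0.5 -0.6  0.5] g 0.498
cup 3 px (505.3, 32.9) [0.4873 0.4228 0.038 ] circ 0.4857 0.423 dia 43.1
cup 5 px (263.4, 45.3) [0.4869 0.2965 0.05  ] circ 0.482 0.2978 dia 63.3
shift [ 1.7  0.5 37.8]
```

View pics/w18.png

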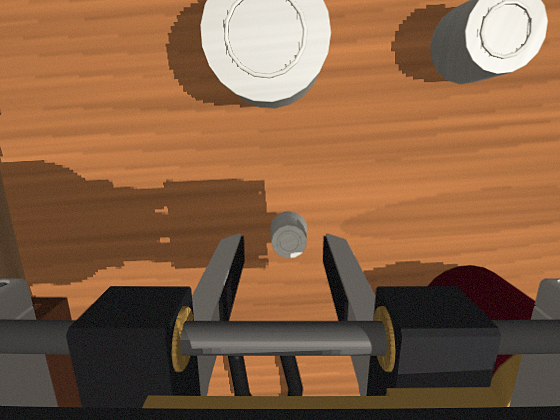

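```bash
python3 - <<'E'
from h import *
p=plane(wci(),290.5,241,.026);print(p);tooldelta([p[0],p[1],.006],86)
E
```

```text
[0.60019389 0.30261909 0.026     ]
shift [ 4.5  2.5 37.8] turn(rad, tool z) -0.004
```

Request:
move_arm --targets '[[[3.5, 2, 10], 0], [[0, 0, 15], 0], [[0, 0, 10.5], 0], [[0, 0, 0], 0]]'

```text
t: 23.7
eef_pos: [0.5996, 0.3032, 0.0078]
orientation: [-179.9, 0.1, 86.0]
ft_force: [-0.7, 0.6, 0.2]
grip_width: 0.503
```

Request:
move_arm --targets '[[[0, 0, 0], 0], [[0, 0, 0], 0], [[0, 0, 0], 0], [[0, 0, 0], 0], [[0, 0, 0], 0]]' --fingers 1

```text
t: 24.2
eef_pos: [0.6007, 0.3036, 0.0096]
orientation: [180.0, -0.0, 86.0]
ft_force: [1.0, 0.8, 1.2]
grip_width: 0.256
```

```bash
python3 - <<'E'
from h import *
s=st(); ci,im=snap('wrist','w19'); big(im,180,180,400,330,3.5,'w19b')
E
```

```text
t 24.20 pos [0.6007 0.3036 0.0096] rpy [ 1.800e+02 -3.000e-02  8.597e+01] F [1.  0.8 1.2] g 0.256
```

View pics/w19b.png

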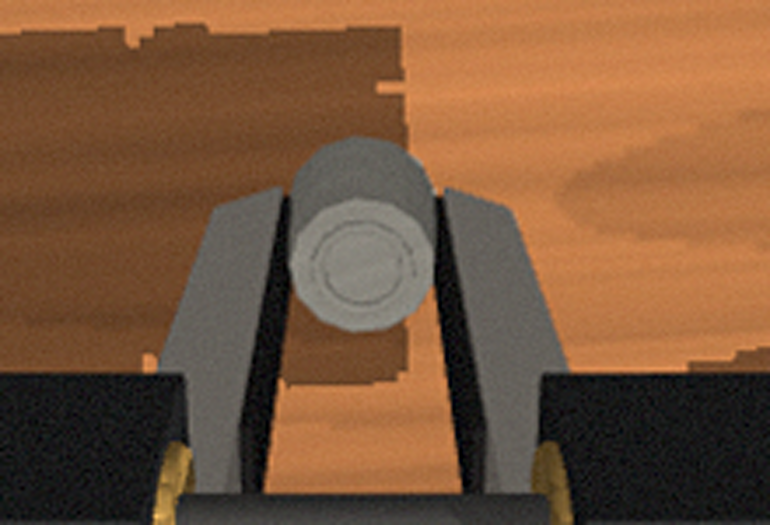

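Request:
move_arm --targets '[[[0, 0, 0], 0], [[0, 0, 0], 0], [[0, 0, -10], 0], [[0, 0, -20], 0], [[0, 0, 0], 0]]'

```text
t: 24.75
eef_pos: [0.6017, 0.3038, 0.0419]
orientation: [179.9, -0.1, 86.0]
ft_force: [-0.5, 0.0, -0.4]
grip_width: 0.258
```

```bash
python3 - <<'E'
from h import *
s=st(); ci,im=snap('wrist','w20'); big(im,180,180,400,330,3.5,'w20b')
M=R.from_euler('xyz',s['orientation'],degrees=True).as_matrix();ci=wci()
for z in(.018,.02,.022):
  print(z,[proj(ci,s['eef_pos']+M@(np.array([0,dy,-z*1000])/1000)).round(1) for dy in(-4,0)])
E
```

```text
t 24.75 pos [0.6017 0.3038 0.0419] rpy [ 1.799e+02 -1.000e-01  8.595e+01] F [-0.5  0.  -0.4] g 0.258
0.018 [array([283.9, 257.1]), array([283.9, 263.9])]
0.02 [array([283.9, 258.7]), array([283.9, 265.6])]
0.022 [array([283.9, 260.4]), array([283.9, 267.3])]
```

View pics/w20b.png

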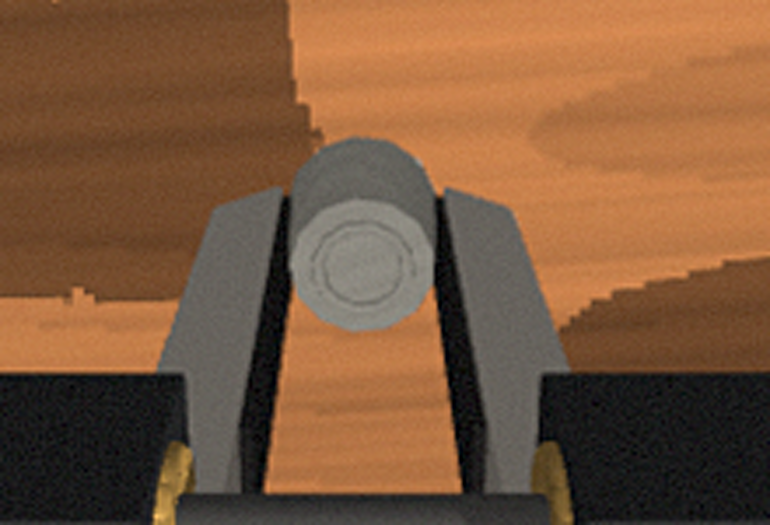

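Request:
move_arm --targets '[[[0, 0, -35], 0], [[0, 0, -45], 0], [[-20, -1, -45], 0], [[-35, -2, -5], 0], [[-40, -2, 0], 0], [[-40, -2, 0], 0], [[-40, -2, 0], 0], [[-40, -2, 0], 0], [[-40, -2, 0], 0], [[-35, -2, 0], 0], [[-16, -1, 0], 0], [[0, 0, 40], 0], [[0, 0, 40], 0], [[0, 0, 10], 0], [[0, 0, 0], 0], [[0, 0, 0], 0], [[0, 0, 0], 0]]'

```text
t: 26.5
eef_pos: [0.5641, -0.0004, 0.0808]
orientation: [179.9, -0.1, 86.0]
ft_force: [-0.3, 0.3, -0.1]
grip_width: 0.26
```

```bash
python3 - <<'E'
from h import *
s=st(); ci,im=snap('wrist','w21'); print(s['q'].round(1)); tooldelta([.5645,0,.038])
E
```

```text
t 26.50 pos [ 5.641e-01 -4.000e-04  8.080e-02] rpy [ 1.7991e+02 -5.0000e-02  8.5990e+01] F [-0.3  0.3 -0.1] g 0.260
[-37.1  27.3  39.3 114.5 -23.8  46.2 101.8]
shift [ 0.3  0.4 42.7]
```

View pics/w21.png

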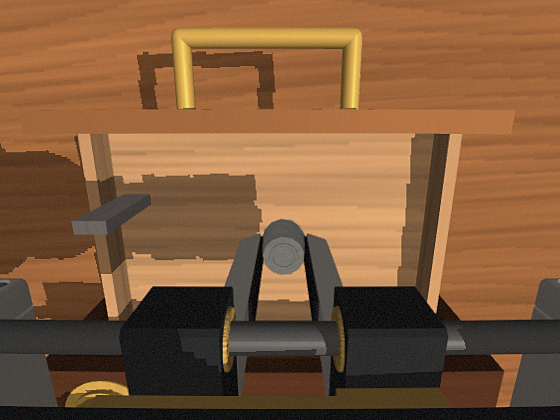

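Request:
move_arm --targets '[[[0, 0, 15], 0], [[0, 0, 15], 0], [[0, 0, 7], 0], [[0, 0, 3], 0], [[0, 0, 0], 0], [[0, 0, 0], 0]]'

```text
t: 27.15
eef_pos: [0.5632, -0.0008, 0.0394]
orientation: [-180.0, -0.0, 86.0]
ft_force: [-0.8, -0.7, 0.2]
grip_width: 0.256
```

Request:
move_arm --targets '[[[0, 0, 1], 0], [[0, 0, 0.7], 0], [[0, 0, 0], 0]]'

```text
t: 27.45
eef_pos: [0.5632, -0.0006, 0.0377]
orientation: [-180.0, -0.0, 86.0]
ft_force: [1.2, 0.6, 0.4]
grip_width: 0.257
```

Request:
move_arm --targets '[[[0, 0, 0], 0], [[0, 0, 0], 0], [[0, 0, 0], 0], [[0, 0, 0], 0], [[0, 0, -15], 0], [[0, 0, -30], 0], [[0, 0, -40], 0], [[0, 0, -40], 0], [[0, 0, -40], 0], [[0, 0, 0], 0], [[0, 0, 0], 0]]' --fingers 0

```text
t: 28.55
eef_pos: [0.5634, -0.0005, 0.204]
orientation: [179.9, -0.1, 86.0]
ft_force: [-0.5, 0.0, -1.1]
grip_width: 0.501
```

```bash
python3 - <<'E'
from h import *
s=st(); ci,im=snap('wrist','w22'); big(im,130,60,430,280,2.5,'w22b')
E
```

```text
t 28.55 pos [ 5.634e-01 -5.000e-04  2.040e-01] rpy [ 1.7992e+02 -9.0000e-02  8.5970e+01] F [-0.5  0.  -1.1] g 0.501
```

View pics/w22b.png

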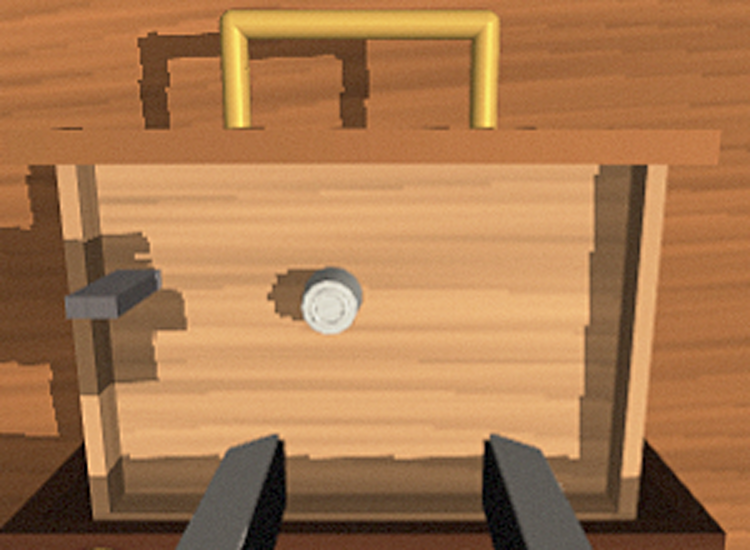

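```bash
python3 - <<'E'
from h import *
ci=wci();print(plane(ci,262,182.4,.054), plane(ci,283.7,182.4,.054))
E
```

```text
[ 0.5522226  -0.02187791  0.054     ] [5.53803447e-01 4.75275802e-04 5.40000000e-02]
```

Request:
move_arm --targets '[[[20, -5, 0], 0], [[40, -10, 0], 0], [[40, -10, 0], 0], [[40, -10, 0], 0], [[40, -10, 0], 0], [[40, -10, 0], 0], [[40, -10, 0], 0], [[40, -10, 0], 0], [[40, -10, 0], 0], [[40, -10, 0], 0], [[34, -10, 0], 0], [[0, 0, 0], 0], [[0, 0, 0], 0], [[0, 0, 0], 0]]' --fingers -0.6

```text
t: 30.0
eef_pos: [0.4878, 0.4181, 0.2021]
orientation: [-179.9, 0.1, 85.9]
ft_force: [-0.3, 0.2, 0.5]
grip_width: 0.8
```

```bash
python3 - <<'E'
from h import *
s=st(); ci,im=snap('wrist','w23'); print(s['q'].round(1)); cups(wci(),im,(0,0,560,300))
E
```

```text
t 30.00 pos [0.4878 0.4181 0.2021] rpy [-1.7995e+02  7.0000e-02  8.5870e+01] F [-0.3  0.2  0.5] g 0.800
[-74.6  25.3  38.3  98.2 -17.3  62.7  55. ]
cup 3 px (286.4, 184.4) [0.4844 0.4213 0.038 ] circ 0.4848 0.4214 dia 42.1
cup 4 px (166.6, 60.3) [0.3521 0.3142 0.044 ] circ 0.3526 0.3141 dia 52.2
```

View pics/w23.png

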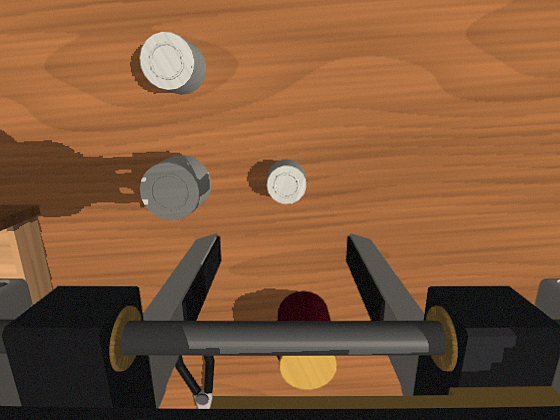

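Request:
move_arm --targets '[[[1, -1, 25], 0], [[1, -1, 40], 0], [[1, -1.5, 40], 0], [[0, 0, 40], 0], [[0, 0, 25], 0], [[0, 0, 16], 0], [[0, 0, 0], 0], [[0, 0, 0], 0]]'

```text
t: 30.85
eef_pos: [0.4849, 0.4228, 0.0177]
orientation: [180.0, -0.0, 85.9]
ft_force: [0.9, -0.1, 1.0]
grip_width: 0.803
```

```bash
python3 - <<'E'
from h import *
s=st(); ci,im=snap('wrist','w24'); tooldelta([.4846,.4214,.016])
E
```

```text
t 30.85 pos [0.4849 0.4228 0.0177] rpy [ 1.7999e+02 -4.0000e-02  8.5920e+01] F [ 0.9 -0.1  1. ] g 0.803
shift [-1.8 -0.3  2.2]
```

View pics/w24.png

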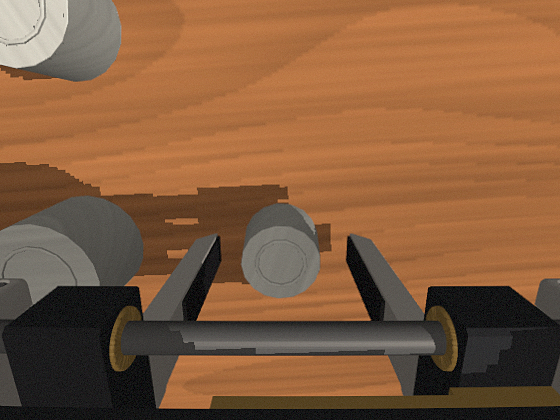

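Close on cup3 and lift slightly.

Request:
move_arm --targets '[[[-1, 0, 1], 0], [[0, 0, 0], 0], [[0, 0, 0], 0], [[0, 0, 0], 0], [[0, 0, 0], 0], [[0, 0, 0], 0], [[0, 0, 0], 0], [[0, 0, 0], 0]]' --fingers 1

```text
t: 31.7
eef_pos: [0.4841, 0.4222, 0.0159]
orientation: [-180.0, -0.0, 86.0]
ft_force: [-1.3, -0.1, 4.7]
grip_width: 0.484
```

Request:
move_arm --targets '[[[0, 0, -10], 0], [[0, 0, -20], 0], [[0, 0, 0], 0], [[0, 0, 0], 0]]'

```text
t: 32.1
eef_pos: [0.4841, 0.4221, 0.046]
orientation: [-180.0, -0.0, 86.0]
ft_force: [0.1, -0.8, -0.5]
grip_width: 0.487
```

```bash
cat >> h.py <<'E'
def held(k,px,tcpz_grip):
    """cup offset in tool frame from pixel of top centre; tcpz_grip = TCP height over cup base"""
    s=r.sense();M=R.from_euler('xyz',s['orientation'],degrees=True).as_matrix()
    z=s['eef_pos'][2]-tcpz_grip+H[k-1]/1000
    p=plane(wci(),*px,z); print('offset tool mm',(M.T@(p-s['eef_pos'])*1000).round(1)); return p
E
python3 - <<'E'
from h import *
s=st(); ci,im=snap('wrist','w25'); big(im,180,180,400,330,3.5,'w25b')
E
```

```text
t 32.10 pos [0.4841 0.4221 0.046 ] rpy [-1.7998e+02 -4.0000e-02  8.5970e+01] F [ 0.1 -0.8 -0.5] g 0.487
```

View pics/w25b.png

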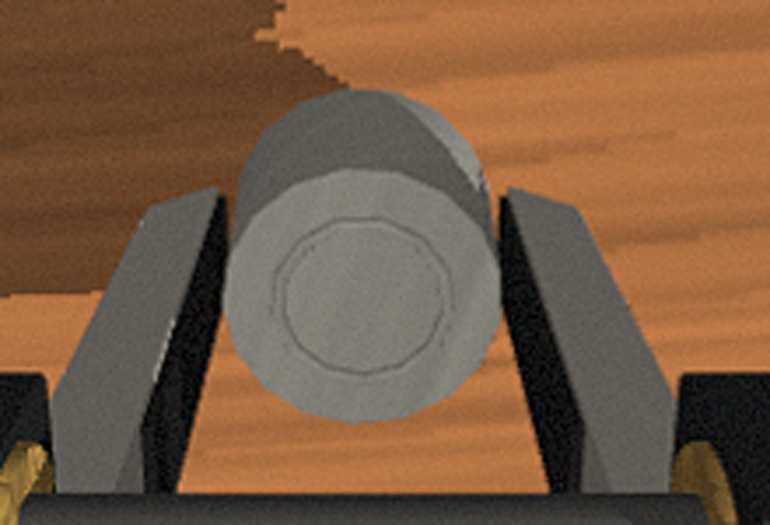

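```bash
python3 - <<'E'
from h import *
held(3,(283.4,264.6),.016); tooldelta([.62,-.022,.2])
E
```

```text
offset tool mm [ -0.2  -0.4 -22. ]
shift [-433.2  166.9 -154.7]
```

Request:
move_arm --targets '[[[0, 0, -35], 0], [[0, 0, -45], 0], [[-20, 5, -45], 0], [[-40, 14, -30], 0], [[-40, 16, 0], 0], [[-40, 16, 0], 0], [[-40, 16, 0], 0], [[-40, 16, 0], 0], [[-40, 16, 0], 0], [[-40, 16, 0], 0], [[-40, 16, 0], 0], [[-40, 16, 0], 0], [[-40, 16, 0], 0], [[-14, 4, 0], 0], [[0, 0, 0], 0], [[0, 0, 0], 0]]'

```text
t: 33.75
eef_pos: [0.6194, -0.0205, 0.1988]
orientation: [-179.9, -0.0, 86.0]
ft_force: [0.6, 1.0, -1.4]
grip_width: 0.49
```

```bash
python3 - <<'E'
from h import *
s=st(); ci,im=snap('wrist','w26'); print(s['q'].round(1))
E
```

```text
t 33.75 pos [ 0.6194 -0.0205  0.1988] rpy [-1.7991e+02 -2.0000e-02  8.5970e+01] F [ 0.6  1.  -1.4] g 0.490
[-36.7  24.4  43.5 101.6 -18.9  61.7  99.4]
```

View pics/w26.png

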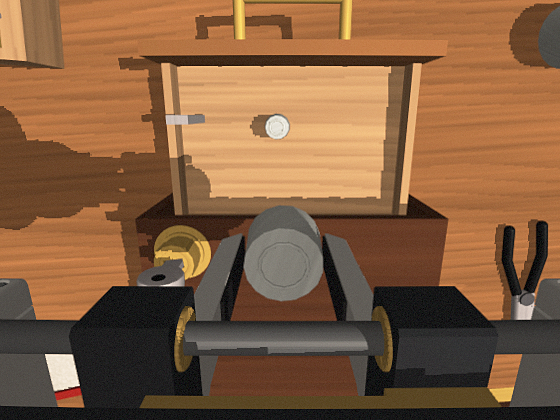

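```bash
python3 - <<'E'
from h import *
im=cv2.imread('pics/w26.png'); hsv=cv2.cvtColor(im,cv2.COLOR_BGR2HSV)
m=((hsv[...,1]<60)&(hsv[...,2]>150)).astype(np.uint8);M=np.zeros_like(m);M[105:150,258:298]=1;m*=M
n,l,s,c=cv2.connectedComponentsWithStats(m);print(s,c)
p=plane(wci(),*c[1],.054);print(p.round(4));tooldelta([p[0]+.0004,p[1],.044])
E
```

```text
[[     0      0    560    420 234753]
 [   265    115     25     24    447]] [[279.50510963 209.6575081 ]
 [276.81655481 126.78076063]]
[ 0.5537 -0.0216  0.054 ]
shift [ -6.5 -64.8 155. ]
```

Request:
move_arm --targets '[[[-2, -20, 0], 0], [[-2, -25, 0], 0], [[-1.5, -20, 0], 0], [[0, 0, 30], 0], [[0, 0, 40], 0], [[0, 0, 30], 0], [[0, 0, 10], 0], [[0, 0, 0], 0], [[0, 0, 0], 0]]'

```text
t: 34.7
eef_pos: [0.5552, -0.0217, 0.0906]
orientation: [180.0, -0.0, 86.0]
ft_force: [0.6, -0.3, -1.1]
grip_width: 0.485
```

```bash
python3 - <<'E'
from h import *
s=st(); ci,im=snap('side','s27'); tooldelta([.5535,-.0215,.0445]); big(im,230,150,370,270,5.5,'s27b')
E
```

```text
t 34.70 pos [ 0.5552 -0.0217  0.0906] rpy [ 1.7997e+02 -3.0000e-02  8.6000e+01] F [ 0.6 -0.3 -1.1] g 0.485
shift [ 0.1 -2.  46.3]
```

View pics/s27b.png

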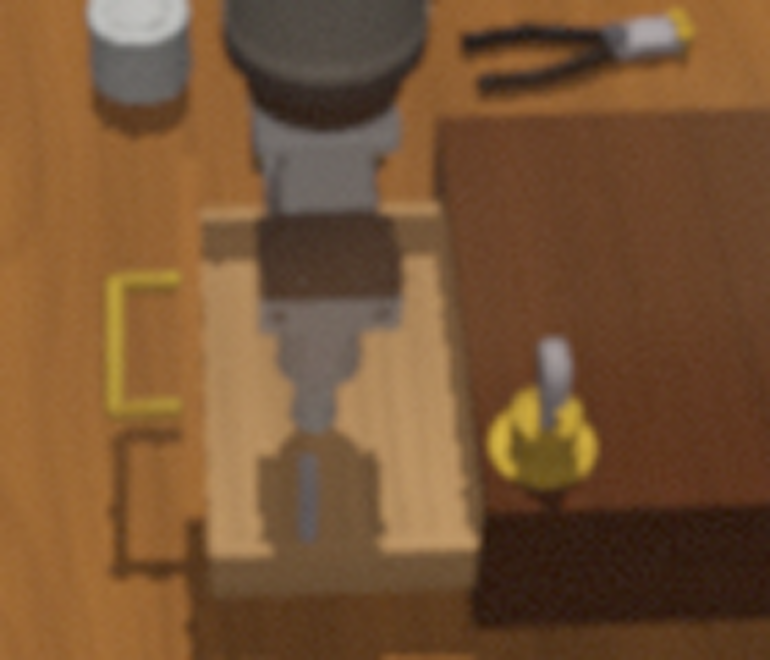

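Request:
move_arm --targets '[[[0, -1.5, 10], 0], [[0, 0, 10], 0], [[0, 0, 10], 0], [[0, 0, 10], 0], [[0, 0, 5], 0], [[0, 0, 0], 0], [[0, 0, 0], 0]]'

```text
t: 35.45
eef_pos: [0.553, -0.0222, 0.0441]
orientation: [-180.0, -0.0, 86.0]
ft_force: [0.2, 0.2, -0.9]
grip_width: 0.488
```

Request:
move_arm --targets '[[[0, 0, 0], 0], [[0, 0, 0], 0], [[0, 0, 0], 0], [[0, 0, 0], 0], [[0, 0, -15], 0], [[0, 0, -30], 0], [[0, 0, -40], 0], [[0, 0, -40], 0], [[0, 0, -35], 0], [[0, 0, 0], 0], [[0, 0, 0], 0]]' --fingers -0.4

```text
t: 36.55
eef_pos: [0.5533, -0.0219, 0.2057]
orientation: [179.9, -0.1, 86.0]
ft_force: [-0.5, 0.6, -0.6]
grip_width: 0.702
```

```bash
python3 - <<'E'
from h import *
s=st(); ci,im=snap('wrist','w28'); 
ci=wci()
for k in (0,):
  hsv=cv2.cvtColor(im,cv2.COLOR_BGR2HSV);m=((hsv[...,1]<45)&(hsv[...,2]>190)).astype(np.uint8);m[300:]=0
  cs,_=cv2.findContours(m,cv2.RETR_EXTERNAL,cv2.CHAIN_APPROX_NONE)
  for c in cs:
    if cv2.contourArea(c)<300: continue
    q=np.array([plane(ci,*t[0],.066)[:2] for t in c]);(x,y),rr=cv2.minEnclosingCircle(q.astype(np.float32));print(x,y,rr*2000)
E
```

```text
t 36.55 pos [ 0.5533 -0.0219  0.2057] rpy [ 1.7993e+02 -8.0000e-02  8.5980e+01] F [-0.5  0.6 -0.6] g 0.702
0.5524985194206238 -0.022198595106601715 42.253296822309494
```

View pics/w28.png

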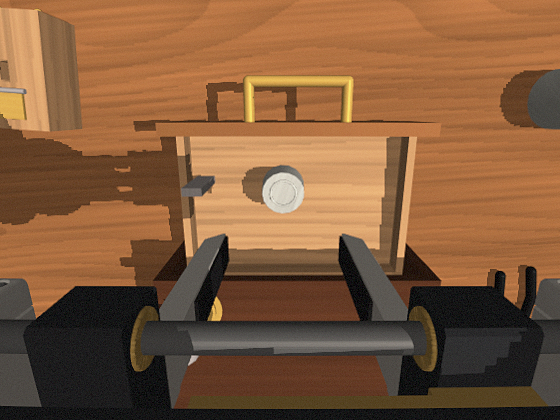

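Request:
move_arm --targets '[[[20, -14, 0], 0], [[33, -23, 0], 0], [[33, -23, 0], 0], [[33, -23, 0], 0], [[33, -23, 0], 0], [[33, -23, 0], 0], [[33, -23, 0], 0], [[33, -23, 0], 0], [[33, -23, 0], 0], [[33, -23, 0], 0], [[4, -2, 0], 0], [[0, 0, 0], 0], [[0, 0, 0], 0]]' --fingers -0.8

```text
t: 37.9
eef_pos: [0.3535, 0.3126, 0.2041]
orientation: [-180.0, 0.1, 85.9]
ft_force: [0.2, -0.1, 0.2]
grip_width: 0.904
```

```bash
python3 - <<'E'
from h import *
s=st(); ci,im=snap('wrist','w29'); print(s['q'].round(1)); cups(wci(),im,(0,0,560,300))
E
```

```text
t 37.90 pos [0.3535 0.3126 0.2041] rpy [-1.7995e+02  7.0000e-02  8.5910e+01] F [ 0.2 -0.1  0.2] g 0.904
[-80.6   5.1  33.6 118.8  -3.3  57.1  40.7]
cup 5 px (279.8, 289.1) [0.4706 0.2997 0.05  ] circ 0.479 0.2975 dia 60.3
cup 4 px (284.9, 187.0) [0.3521 0.314  0.044 ] circ 0.3527 0.314 dia 52.1
```

View pics/w29.png

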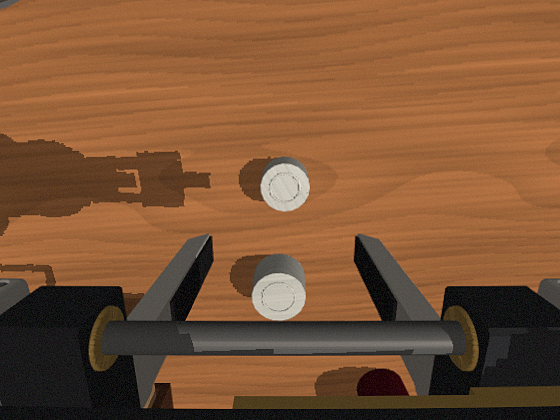

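Request:
move_arm --targets '[[[1, -1, 25], 0], [[0, 0, 40], 0], [[0, 0, 40], 0], [[0, 0, 40], 0], [[0, 0, 25], 0], [[0, 0, 12], 0], [[0, 0, 0], 0], [[0, 0, 0], 0]]'

```text
t: 38.75
eef_pos: [0.353, 0.3149, 0.0235]
orientation: [180.0, -0.1, 85.9]
ft_force: [-0.1, -0.1, 0.7]
grip_width: 0.897
```

```bash
python3 - <<'E'
from h import *
s=st(); ci,im=snap('wrist','w30'); print(s['q'].round(1)); tooldelta([.3525,.314,.022])
E
```

```text
t 38.75 pos [0.353  0.3149 0.0235] rpy [ 1.800e+02 -5.000e-02  8.591e+01] F [-0.1 -0.1  0.7] g 0.897
[-72.4  23.2  27.4 127.1 -19.2  33.5  55.2]
shift [-1.3 -0.4  1.8]
```

View pics/w30.png

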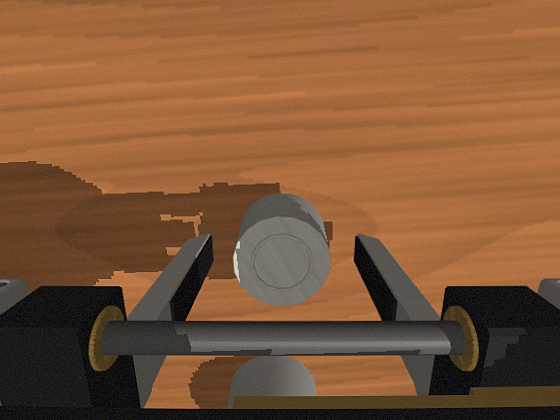

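Request:
move_arm --targets '[[[-0.7, 0, 1], 0], [[0, 0, 0], 0], [[0, 0, 0], 0], [[0, 0, 0], 0], [[0, 0, 0], 0], [[0, 0, 0], 0], [[0, 0, 0], 0], [[0, 0, 0], 0]]' --fingers 1

```text
t: 39.6
eef_pos: [0.3522, 0.3145, 0.0217]
orientation: [-180.0, -0.0, 86.0]
ft_force: [-1.0, 1.0, 4.7]
grip_width: 0.594
```

Request:
move_arm --targets '[[[0, 0, -10], 0], [[0, 0, -20], 0], [[0, 0, 0], 0], [[0, 0, 0], 0]]'

```text
t: 40.0
eef_pos: [0.3521, 0.3145, 0.052]
orientation: [-180.0, -0.1, 86.0]
ft_force: [-0.6, -0.5, -0.9]
grip_width: 0.595
```

```bash
python3 - <<'E'
from h import *
s=st(); ci,im=snap('wrist','w31'); big(im,180,180,400,330,3.5,'w31b')
E
```

```text
t 40.00 pos [0.3521 0.3145 0.052 ] rpy [-1.7998e+02 -6.0000e-02  8.5980e+01] F [-0.6 -0.5 -0.9] g 0.595
```

View pics/w31b.png

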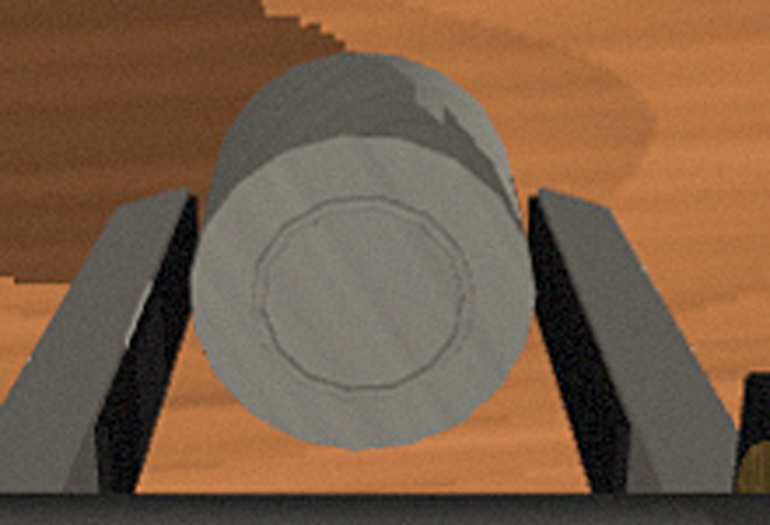

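```bash
python3 - <<'E'
from h import *
held(4,(283.4,263.7),.0217); tooldelta([.62,-.022,.21])
E
```

```text
offset tool mm [ -0.2  -1.  -22.3]
shift [-316.6  290.9 -158.8]
```

Request:
move_arm --targets '[[[0, 0, -35], 0], [[0, 0, -45], 0], [[-5, 5, -45], 0], [[-20, 20, -30], 0], [[-33, 30, 0], 0], [[-33, 30, 0], 0], [[-33, 30, 0], 0], [[-33, 30, 0], 0], [[-33, 30, 0], 0], [[-33, 30, 0], 0], [[-33, 30, 0], 0], [[-33, 30, 0], 0], [[-33, 25, 0], 0], [[-8, 0, 0], 0], [[0, 0, 0], 0], [[0, 0, 0], 0]]'

```text
t: 41.65
eef_pos: [0.6177, -0.0344, 0.2057]
orientation: [-179.9, -0.0, 86.0]
ft_force: [-0.1, -0.0, -0.5]
grip_width: 0.593
```

```bash
python3 - <<'E'
from h import *
s=st(); ci,im=snap('wrist','w32'); ci=wci()
hsv=cv2.cvtColor(im,cv2.COLOR_BGR2HSV);m=((hsv[...,1]<45)&(hsv[...,2]>190)).astype(np.uint8);m[250:]=0
cs,_=cv2.findContours(m,cv2.RETR_EXTERNAL,cv2.CHAIN_APPROX_NONE)
for c in cs:
    if cv2.contourArea(c)<300: continue
    q=np.array([plane(ci,*t[0],.066)[:2] for t in c]);(x,y),rr=cv2.minEnclosingCircle(q.astype(np.float32));print(x,y,rr*2000)
    tooldelta([x,y,.05])
E
```

```text
t 41.65 pos [ 0.6177 -0.0344  0.2057] rpy [-1.799e+02 -3.000e-02  8.600e+01] F [-0.1 -0.  -0.5] g 0.593
0.5538331866264343 -0.021731015294790268 42.27583482861519
shift [  7.5 -64.4 156.1]
```

View pics/w32.png

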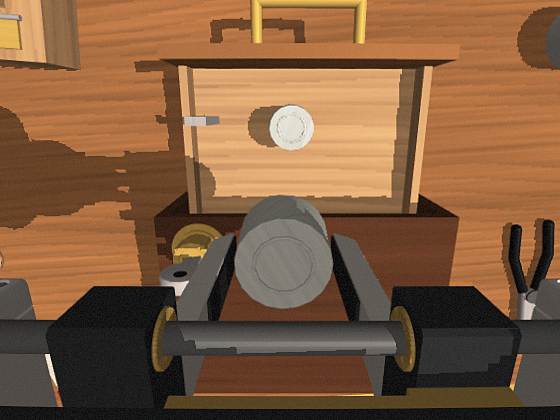

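Request:
move_arm --targets '[[[2.5, -20, 0], 0], [[2.5, -24, 0], 0], [[2.5, -20, 0], 0], [[0, 0, 30], 0], [[0, 0, 40], 0], [[0, 0, 30], 0], [[0, 0, 5], 0], [[0, 0, 0], 0], [[0, 0, 0], 0], [[0, 0, 0], 0]]'

```text
t: 42.7
eef_pos: [0.5558, -0.023, 0.1029]
orientation: [179.9, -0.1, 86.0]
ft_force: [0.0, 0.8, 0.5]
grip_width: 0.591
```

```bash
python3 - <<'E'
from h import *
s=st(); tooldelta([.5537,-.0219,.050])
E
```

```text
t 42.70 pos [ 0.5558 -0.023   0.1029] rpy [ 1.7991e+02 -6.0000e-02  8.5990e+01] F [0.  0.8 0.5] g 0.591
shift [ 0.9 -2.3 52.9]
```

Request:
move_arm --targets '[[[0.7, -1.5, 8], 0], [[0, 0, 8], 0], [[0, 0, 8], 0], [[0, 0, 8], 0], [[0, 0, 0], 0], [[0, 0, 0], 0]]'

```text
t: 43.3
eef_pos: [0.5533, -0.0228, 0.0692]
orientation: [-179.9, 0.0, 85.9]
ft_force: [0.9, -0.5, 0.5]
grip_width: 0.596
```

Request:
move_arm --targets '[[[0, 0, 6], 0], [[0, 0, 6], 0], [[0, 0, 5], 0], [[0, 0, 3], 0], [[0, 0, 0], 0], [[0, 0, 0], 0]]'

```text
t: 43.9
eef_pos: [0.554, -0.0225, 0.0497]
orientation: [180.0, -0.0, 86.0]
ft_force: [0.4, 0.2, 7.1]
grip_width: 0.596
```

Request:
move_arm --targets '[[[0, 0, 0], 0], [[0, 0, 0], 0], [[0, 0, 0], 0], [[0, 0, 0], 0], [[0, 0, -15], 0], [[0, 0, -30], 0], [[0, 0, -40], 0], [[0, 0, -40], 0], [[0, 0, -35], 0], [[0, 0, 0], 0], [[0, 0, 0], 0]]' --fingers -0.6

```text
t: 45.0
eef_pos: [0.5538, -0.0224, 0.2106]
orientation: [179.9, -0.1, 86.0]
ft_force: [-1.0, -0.1, -0.1]
grip_width: 0.802
```

```bash
cat >> h.py <<'E'
def nest(z,im,vmax=300):
    ci=wci();hsv=cv2.cvtColor(im,cv2.COLOR_BGR2HSV);m=((hsv[...,1]<45)&(hsv[...,2]>190)).astype(np.uint8);m[vmax:]=0
    cs,_=cv2.findContours(m,cv2.RETR_EXTERNAL,cv2.CHAIN_APPROX_NONE)
    for c in cs:
        if cv2.contourArea(c)<300: continue
        q=np.array([plane(ci,*t[0],z)[:2] for t in c]);(x,y),rr=cv2.minEnclosingCircle(q.astype(np.float32));print('nest',round(x,4),round(y,4),rr*2000);tooldelta([x,y,.05])
E
python3 - <<'E'
from h import *
s=st(); ci,im=snap('wrist','w33'); nest(.072,im)
E
```

```text
t 45.00 pos [ 0.5538 -0.0224  0.2106] rpy [ 1.7994e+02 -8.0000e-02  8.5980e+01] F [-1.  -0.1 -0.1] g 0.802
nest 0.553 -0.0225 52.03256383538246
shift [ -0.3  -0.2 159.6]
```

View pics/w33.png

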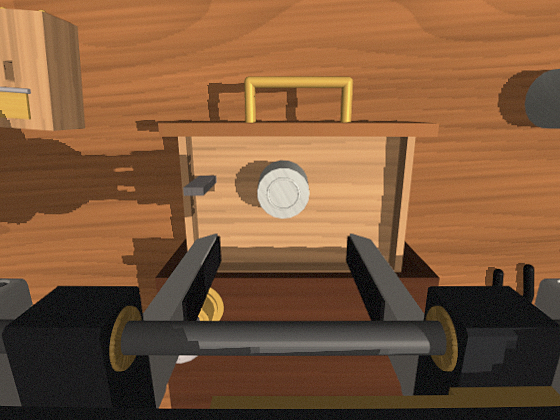

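Request:
move_arm --targets '[[[20, -5, 0], 0], [[33, -10, 0], 0], [[33, -10, 0], 0], [[33, -10, 0], 0], [[33, -10, 0], 0], [[33, -10, 0], 0], [[33, -10, 0], 0], [[33, -10, 0], 0], [[33, -10, 0], 0], [[29, -10, 0], 0], [[0, 0, 0], 0], [[0, 0, 0], 0], [[0, 0, 0], 0]]' --fingers -1

```text
t: 46.35
eef_pos: [0.4809, 0.2949, 0.209]
orientation: [-179.9, 0.1, 85.9]
ft_force: [-0.3, -1.0, 0.2]
grip_width: 0.997
```

```bash
python3 - <<'E'
from h import *
s=st(); ci,im=snap('wrist','w34'); print(s['q'].round(1)); cups(wci(),im,(0,0,560,300))
E
```

```text
t 46.35 pos [0.4809 0.2949 0.209 ] rpy [-1.7994e+02  5.0000e-02  8.5890e+01] F [-0.3 -1.   0.2] g 0.997
[-73.1  17.1  43.  108.  -13.3  60.1  61.3]
cup 2 px (11.8, 267.7) [ 0.5598 -0.0451  0.032 ] circ 0.5604 -0.0449 dia 36.2
cup 5 px (286.0, 187.9) [0.4802 0.2976 0.05  ] circ 0.481 0.2977 dia 61.9
```

View pics/w34.png

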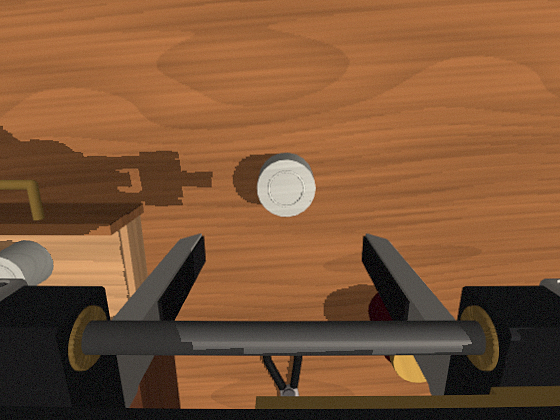

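Request:
move_arm --targets '[[[2, -0.5, 25], 0], [[0, 0, 40], 0], [[0, 0, 40], 0], [[0, 0, 40], 0], [[0, 0, 25], 0], [[0, 0, 10], 0], [[0, 0, 0], 0], [[0, 0, 0], 0]]'

```text
t: 47.2
eef_pos: [0.4812, 0.2983, 0.0307]
orientation: [180.0, -0.1, 85.9]
ft_force: [0.0, 0.4, 0.8]
grip_width: 1.001
```

```bash
python3 - <<'E'
from h import *
s=st(); print(s['q'].round(1)); tooldelta([.481,.2977,.028])
E
```

```text
t 47.20 pos [0.4812 0.2983 0.0307] rpy [ 1.7997e+02 -6.0000e-02  8.5920e+01] F [0.  0.4 0.8] g 1.001
[-64.6  31.1  33.9 115.5 -26.2  40.9  71.7]
shift [-0.6 -0.1  2.7]
```

Request:
move_arm --targets '[[[0, 0, 2], 0], [[0, 0, 0], 0], [[0, 0, 0], 0], [[0, 0, 0], 0], [[0, 0, 0], 0], [[0, 0, 0], 0], [[0, 0, 0], 0], [[0, 0, 0], 0]]' --fingers 1

```text
t: 48.0
eef_pos: [0.4805, 0.2986, 0.0277]
orientation: [-180.0, -0.0, 86.0]
ft_force: [0.0, 0.7, 4.6]
grip_width: 0.679
```

Request:
move_arm --targets '[[[0, 0, -10], 0], [[0, 0, -20], 0], [[0, 0, 0], 0], [[0, 0, 0], 0]]'

```text
t: 48.4
eef_pos: [0.4804, 0.2986, 0.0578]
orientation: [-180.0, -0.1, 86.0]
ft_force: [-0.6, -0.6, -1.3]
grip_width: 0.681
```

```bash
python3 - <<'E'
from h import *
s=st(); ci,im=snap('wrist','w35'); big(im,180,180,400,330,3.5,'w35b');tooldelta([.625,-.022,.215])
E
```

```text
t 48.40 pos [0.4804 0.2986 0.0578] rpy [-1.7999e+02 -5.0000e-02  8.5980e+01] F [-0.6 -0.6 -1.3] g 0.681
shift [-309.5  166.9 -157.8]
```

View pics/w35b.png

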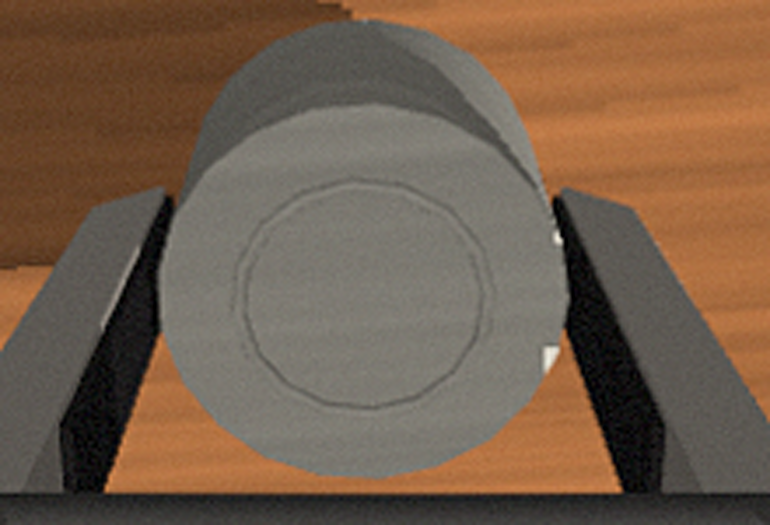

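```bash
python3 - <<'E'
from h import *
held(5,(284,263.1),.0277)
E
```

```text
offset tool mm [  0.1  -1.4 -22.3]
```

Request:
move_arm --targets '[[[0, 0, -35], 0], [[0, 0, -45], 0], [[-10, 5, -45], 0], [[-25, 14, -33], 0], [[-35, 19, 0], 0], [[-35, 19, 0], 0], [[-35, 19, 0], 0], [[-35, 19, 0], 0], [[-35, 19, 0], 0], [[-35, 19, 0], 0], [[-35, 19, 0], 0], [[-30, 15, 0], 0], [[0, 0, 0], 0], [[0, 0, 0], 0], [[0, 0, 0], 0]]'

```text
t: 49.95
eef_pos: [0.6248, -0.0215, 0.2148]
orientation: [-179.9, -0.0, 86.0]
ft_force: [0.3, 0.2, -1.5]
grip_width: 0.678
```

```bash
python3 - <<'E'
from h import *
s=st(); ci,im=snap('wrist','w36'); nest(.072,im,180)
E
```

```text
t 49.95 pos [ 0.6248 -0.0215  0.2148] rpy [-1.7991e+02 -3.0000e-02  8.6030e+01] F [ 0.3  0.2 -1.5] g 0.678
nest 0.5545 -0.0225 52.29134112596512
shift [ -6.2 -69.9 165. ]
```

View pics/w36.png

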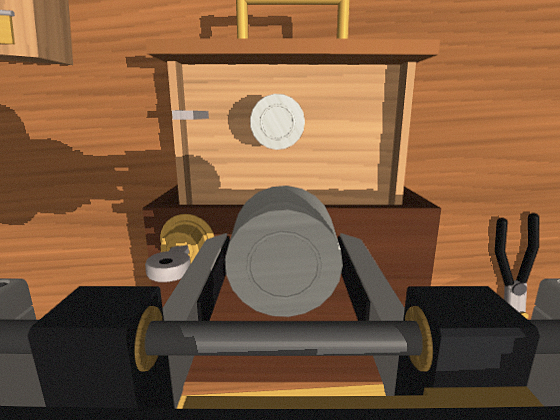

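Request:
move_arm --targets '[[[-2, -22, 0], 0], [[-2, -26, 0], 0], [[-1.5, -22, 0], 0], [[0, 0, 30], 0], [[0, 0, 40], 0], [[0, 0, 30], 0], [[0, 0, 5], 0], [[0, 0, 0], 0], [[0, 0, 0], 0], [[0, 0, 0], 0]]'

```text
t: 51.0
eef_pos: [0.5558, -0.023, 0.1119]
orientation: [179.9, -0.1, 86.0]
ft_force: [-0.2, -0.5, 0.1]
grip_width: 0.676
```

```bash
python3 - <<'E'
from h import *
s=st(); tooldelta([.5545,-.0223,.0557])
E
```

```text
t 51.00 pos [ 0.5558 -0.023   0.1119] rpy [ 1.7991e+02 -5.0000e-02  8.5980e+01] F [-0.2 -0.5  0.1] g 0.676
shift [ 0.5 -1.5 56.2]
```

Request:
move_arm --targets '[[[0.5, -0.7, 8], 0], [[0, 0, 8], 0], [[0, 0, 8], 0], [[0, 0, 8], 0], [[0, 0, 0], 0], [[0, 0, 0], 0]]'

```text
t: 51.6
eef_pos: [0.5541, -0.0229, 0.0782]
orientation: [-179.9, 0.0, 85.9]
ft_force: [1.1, 0.5, -0.7]
grip_width: 0.682
```

Request:
move_arm --targets '[[[0, 0, 6], 0], [[0, 0, 6], 0], [[0, 0, 5], 0], [[0, 0, 5], 0], [[0, 0, 0], 0], [[0, 0, 0], 0]]'

```text
t: 52.2
eef_pos: [0.5542, -0.0227, 0.0562]
orientation: [-180.0, -0.0, 86.0]
ft_force: [-0.6, 0.3, -0.8]
grip_width: 0.681
```

Request:
move_arm --targets '[[[0, 0, 0], 0], [[0, 0, 0], 0], [[0, 0, 0], 0], [[0, 0, 0], 0], [[0, 0, -15], 0], [[0, 0, -30], 0], [[0, 0, -40], 0], [[0, 0, -40], 0], [[0, 0, -35], 0], [[0, 0, 0], 0], [[0, 0, 0], 0]]' --fingers -0.7

```text
t: 53.3
eef_pos: [0.5546, -0.0225, 0.2176]
orientation: [179.9, -0.1, 86.0]
ft_force: [-0.5, 0.6, -1.0]
grip_width: 0.851
```

```bash
python3 - <<'E'
from h import *
s=st(); ci,im=snap('wrist','w37'); nest(.078,im); snap('top','t37');print(s['q'].round(1))
E
```

```text
t 53.30 pos [ 0.5546 -0.0225  0.2176] rpy [ 1.7993e+02 -8.0000e-02  8.5980e+01] F [-0.5  0.6 -1. ] g 0.851
nest 0.5538 -0.0226 62.069788575172424
shift [ -0.3  -0.2 166.6]
[-44.9  16.7  49.7 108.9 -14.6  60.9  96.8]
```

View pics/w37.png

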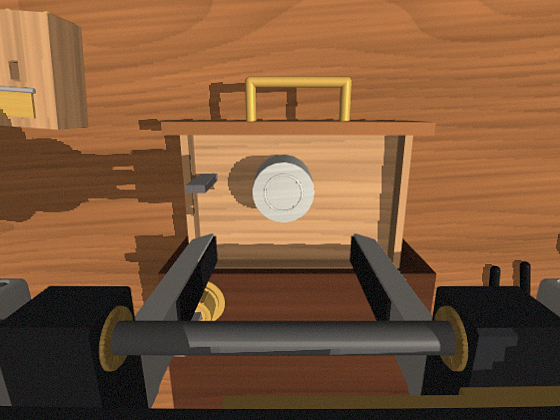

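View pics/t37.png

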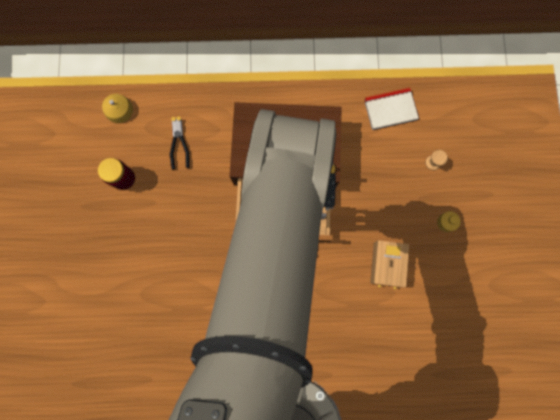

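Request:
move_arm --targets '[[[6, -18, 0], 0], [[6, -18, 0], 0], [[6, -18, 0], 0], [[6, -18, 0], 0], [[7, -16.5, 0], 0], [[0, 0, 30], 0], [[0, 0, 40], 0], [[0, 0, 20], 0], [[0, 0, 0], 0], [[0, 0, 0], 0], [[0, 0, 0], 0], [[0, 0, 0], 0]]' --fingers 1

```text
t: 54.6
eef_pos: [0.4688, 0.0147, 0.1274]
orientation: [180.0, -0.1, 86.0]
ft_force: [-0.3, -0.6, -0.9]
grip_width: 0.003
```

```bash
python3 - <<'E'
from h import *
s=st(); ci,im=snap('wrist','w38'); print(s['q'].round(1));tooldelta([.4685,.015,.057])
ci=wci()
E
```

```text
t 54.60 pos [0.4688 0.0147 0.1274] rpy [ 1.7995e+02 -7.0000e-02  8.5970e+01] F [-0.3 -0.6 -0.9] g 0.003
[-51.7  14.2  48.8 124.3 -14.6  47.1  92.3]
shift [ 0.1 -0.3 70.3]
```

View pics/w38.png

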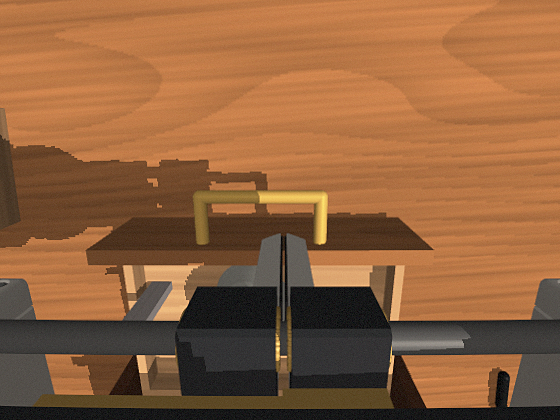

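```bash
python3 - <<'E'
from h import *
ci=wci()
for u,v,z in((283,197,.079),(283,249,.09),(201,197,.079),(322,197,.079)):print(plane(ci,u,v,z).round(4))
E
```

```text
[0.4494 0.0158 0.079 ]
[0.4852 0.0132 0.09  ]
[ 0.4452 -0.0436  0.079 ]
[0.4514 0.044  0.079 ]
```

Request:
move_arm --targets '[[[0, 1, 20], 0], [[0, 0, 20], 0], [[0, 0, 20], 0], [[0, 0, 8], 0], [[0, 0, 0], 0], [[0, 0, 0], 0]]'

```text
t: 55.25
eef_pos: [0.4696, 0.0144, 0.0592]
orientation: [180.0, -0.0, 86.0]
ft_force: [-0.1, 0.1, 0.3]
grip_width: 0.005
```

Now push along +x (tool y), gently.

Request:
move_arm --targets '[[[0, 3, 0], 0], [[0, 4, 0], 0], [[0, 4, 0], 0], [[0, 6, 0], 0], [[0, 8, 0], 0], [[0, 8, 0], 0], [[0, 8, 0], 0], [[0, 8, 0], 0], [[0, 8, 0], 0], [[0, 8, 0], 0], [[0, 8, 0], 0], [[0, 8, 0], 0], [[0, 8, 0], 0], [[0, 8, 0], 0], [[0, 8, 0], 0], [[0, 8, 0], 0], [[0, 6, 0], 0], [[0, 4, 0], 0], [[0, 0, 0], 0]]'

```text
t: 57.15
eef_pos: [0.5925, 0.0057, 0.0585]
orientation: [180.0, -0.0, 86.0]
ft_force: [0.5, -0.4, -0.0]
grip_width: 0.007
```

```bash
python3 - <<'E'
from h import *
s=st(); ci,im=snap('side','s39')
E
```

```text
t 57.15 pos [0.5925 0.0057 0.0585] rpy [179.99  -0.    85.96] F [ 0.5 -0.4 -0. ] g 0.007
```

View pics/s39.png

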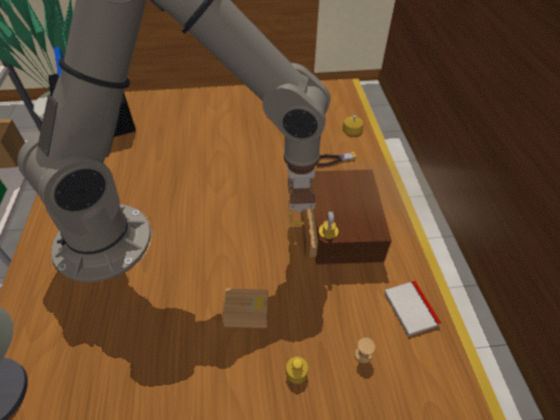

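Request:
move_arm --targets '[[[0, 4, 0], 0], [[0, 4, 0], 0], [[0, 4, 0], 0], [[0, 4, 0], 0], [[0, 4, 0], 0], [[0, 3, 0], 0], [[0, 2, 0], 0], [[0, 2, 0], 0], [[0, 2, 0], 0], [[0, 0, 0], 0]]'

```text
t: 58.2
eef_pos: [0.6211, 0.0038, 0.0584]
orientation: [-180.0, -0.0, 86.0]
ft_force: [-0.6, 0.6, 0.4]
grip_width: 0.006
```

Request:
move_arm --targets '[[[0, 2, 0], 0], [[0, 2, 0], 0], [[0, 1, 0], 0], [[0, 1, 0], 0], [[0, 0, 0], 0]]'

```text
t: 58.7
eef_pos: [0.6239, 0.0037, 0.058]
orientation: [-179.6, -0.1, 86.0]
ft_force: [-19.9, 2.5, 14.6]
grip_width: 0.005
```

Request:
move_arm --targets '[[[0, -4, 0], 0], [[0, -4, 0], 0], [[0, 0, 0], 0]]'

```text
t: 59.0
eef_pos: [0.6186, 0.0041, 0.0585]
orientation: [-180.0, -0.0, 86.0]
ft_force: [-0.4, -0.8, -0.4]
grip_width: 0.003
```

```bash
python3 - <<'E'
from h import *
s=st(); ci,im=snap('wrist','w40'); ci,im=snap('side','s40'); big(im,270,150,400,270,6,'s40b')
E
```

```text
t 59.00 pos [0.6186 0.0041 0.0585] rpy [-1.7998e+02 -2.0000e-02  8.5970e+01] F [-0.4 -0.8 -0.4] g 0.003
```

View pics/s40b.png

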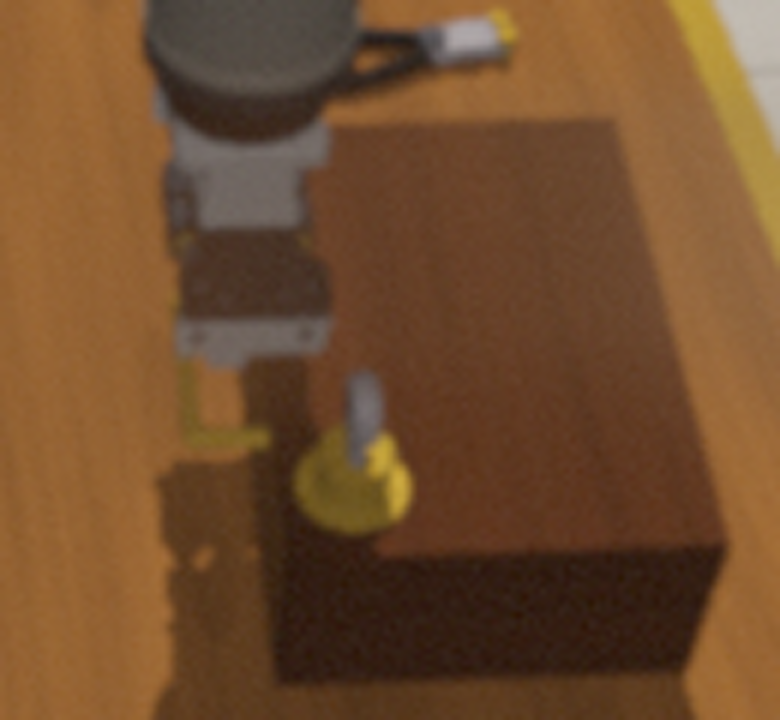

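View pics/w40.png

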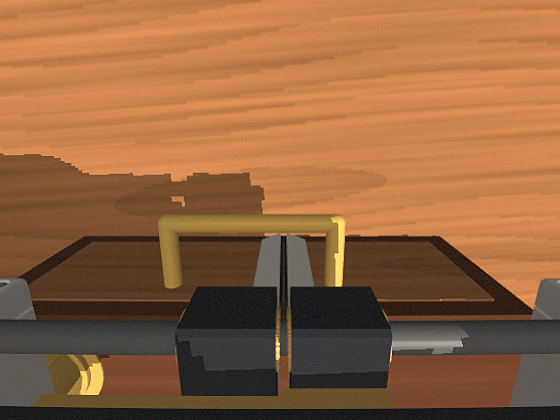

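Request:
move_arm --targets '[[[0, 0, -20], 0], [[0, 0, -35], 0], [[0, 0, -40], 0], [[0, 0, -40], 0.1], [[0, 0, -20], 0.13], [[0, 0, -10], 0.13], [[0, 0, 0], 0.13], [[0, 0, 0], 0.13], [[0, 0, 0], 0.13], [[0, 0, 0], 0.13], [[0, 0, 0], 0.13], [[0, 0, 0], 0.13], [[0, 0, 0], 0.13], [[0, 0, 0], 0.13], [[0, 0, 0], 0.13], [[0, 0, 0], 0.13], [[0, 0, 0], 0], [[0, 0, 0], 0]]' --fingers 0.3

```text
t: 60.9
eef_pos: [0.619, 0.0039, 0.2233]
orientation: [180.0, 0.0, -8.9]
ft_force: [-0.1, 0.2, 0.8]
grip_width: 0.348
```

```bash
python3 - <<'E'
from h import *
s=st(); print(s['q'].round(1)); tooldelta([.657,-.1157,.233],-9.4); ci,im=snap('wrist','w41')
E
```

```text
t 60.90 pos [0.619  0.0039 0.2233] rpy [ 1.7997e+02  3.0000e-02 -8.9100e+00] F [-0.1  0.2  0.8] g 0.348
[-53.9  35.3  71.  100.9 -35.5  70.2  17.8]
shift [ 56.1 112.3  -9.7] turn(rad, tool z) 0.009
```

View pics/w41.png

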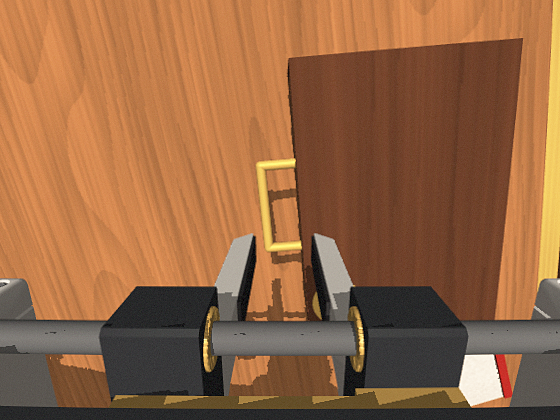

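Request:
move_arm --targets '[[[11, 22, -2], 0], [[11, 22, -2], 0], [[11, 22, -2], 0], [[11, 22, -2], 0.009], [[12, 24, -2], 0], [[0, 0, 0], 0], [[0, 0, 0], 0], [[0, 0, 0], 0]]'

```text
t: 61.75
eef_pos: [0.6561, -0.1148, 0.2333]
orientation: [-180.0, 0.0, -9.5]
ft_force: [-0.1, 1.0, -0.3]
grip_width: 0.349
```

```bash
python3 - <<'E'
from h import *
s=st(); print(s['q'].round(1)); ci,im=snap('wrist','w42'); big(im,220,140,350,260,6,'w42b')
M=R.from_euler('xyz',s['orientation'],degrees=True).as_matrix();ci=wci()
# predicted bow silhouette rows if centred under TCP, bow centre z=.162
for dy in(-3,0,3):
  pts=np.array([proj(ci,np.r_[s['eef_pos'][:2],.162]+M@(np.array([0,dy+17*np.cos(t),-17*np.sin(t)])/1000)) for t in np.linspace(0,6.28,60)]);print(dy,pts.min(0).round(1),pts.max(0).round(1))
E
```

```text
t 61.75 pos [ 0.6561 -0.1148  0.2333] rpy [-1.7995e+02  4.0000e-02 -9.5400e+00] F [-0.1  1.  -0.3] g 0.349
[-38.1  37.8  66.9  93.8 -36.1  73.1  26.1]
-3 [284.3 191.3] [284.4 233.4]
0 [284.3 194.9] [284.4 236.9]
3 [284.3 198.4] [284.4 240.4]
```

View pics/w42b.png

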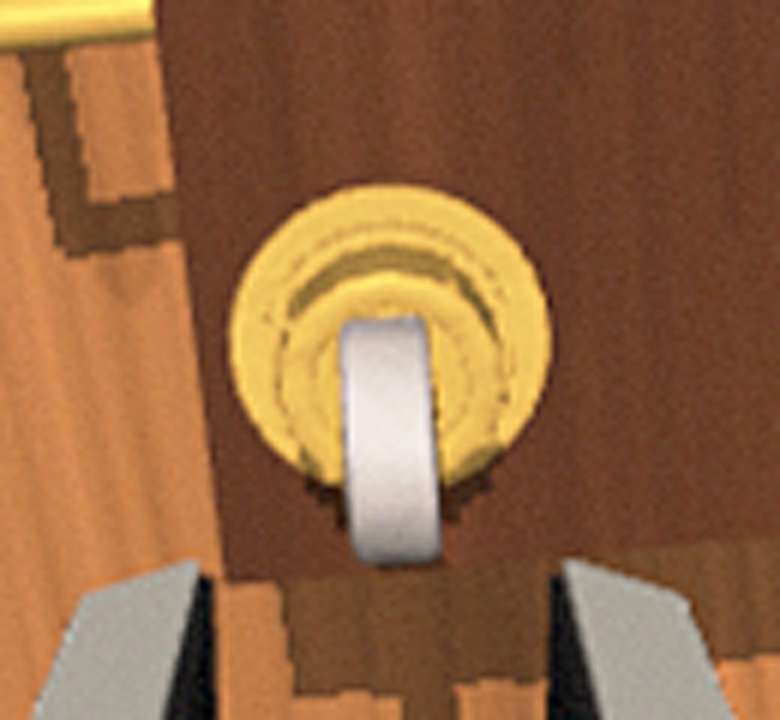

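Request:
move_arm --targets '[[[0.5, -1.8, 15], 0], [[0, 0, 25], 0], [[0, 0, 25], 0], [[0, 0, 15], 0], [[0, 0, 8], 0], [[0, 0, 0], 0], [[0, 0, 0], 0]]'

```text
t: 62.5
eef_pos: [0.6572, -0.1141, 0.146]
orientation: [180.0, -0.0, -9.7]
ft_force: [-0.1, -0.3, -0.1]
grip_width: 0.35
```

```bash
python3 - <<'E'
from h import *
s=st(); ci,im=snap('wrist','w43'); big(im,220,180,350,300,6,'w43b')
M=R.from_euler('xyz',s['orientation'],degrees=True).as_matrix();ci=wci()
for dy in(-3,0,3):
  pts=np.array([proj(ci,np.r_[s['eef_pos'][:2],.160]+M@(np.array([0,dy+17*np.cos(t),-17*np.sin(t)])/1000)) for t in np.linspace(0,6.28,60)]);print(dy,pts.min(0).round(1),pts.max(0).round(1))
E
```

```text
t 62.50 pos [ 0.6572 -0.1141  0.146 ] rpy [ 1.80e+02 -1.00e-02 -9.65e+00] F [-0.1 -0.3 -0.1] g 0.350
-3 [284.5 226. ] [284.9 288.3]
0 [284.5 231. ] [284.9 293.2]
3 [284.5 236. ] [284.9 298. ]
```

View pics/w43b.png

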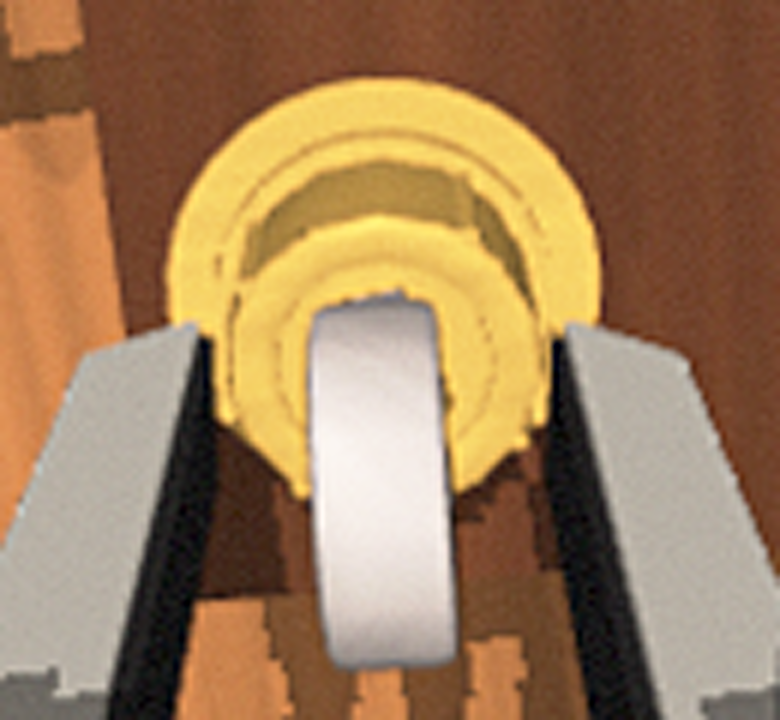

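Request:
move_arm --targets '[[[0, -0.8, 0.5], 0], [[0, 0, 0], 0], [[0, 0, 0], 0], [[0, 0, 0], 0], [[0, 0, 0], 0], [[0, 0, 0], 0]]' --fingers 1

```text
t: 63.15
eef_pos: [0.6574, -0.1132, 0.1451]
orientation: [-180.0, -0.0, -9.7]
ft_force: [3.6, 0.3, 1.9]
grip_width: 0.125
```

Request:
move_arm --targets '[[[0, 0, 0], -0.12], [[0, 0, 0], -0.12], [[0, 0, 0], -0.12], [[0, 0, 0], -0.12], [[0, 0, 0], -0.12], [[0, 0, 0], -0.12], [[0, 0, 0], -0.12], [[0, 0, 0], -0.12], [[0, 0, 0], -0.12], [[0, 0, 0], -0.12], [[0, 0, 0], -0.12], [[0, 0, 0], -0.12], [[0, 0, 0], -0.12], [[0, 0, 0], -0.06], [[0, 0, 0], 0], [[0, 0, 0], 0]]'

```text
t: 64.75
eef_pos: [0.6552, -0.1155, 0.145]
orientation: [-179.8, 0.1, 83.1]
ft_force: [-7.9, -6.9, 8.3]
grip_width: 0.123
```

```bash
python3 - <<'E'
from h import *
s=st(); print(s['moment'].round(2),s['q'].round(1));ci,im=snap('wrist','w44'); big(im,220,180,350,300,6,'w44b')
E
```

```text
t 64.75 pos [ 0.6552 -0.1155  0.145 ] rpy [-1.7984e+02  9.0000e-02  8.3050e+01] F [-7.9 -6.9  8.3] g 0.123
[-1.82  2.34 -0.07] [-23.4  31.7  39.4  98.1 -22.9  58.7 107. ]
```

View pics/w44b.png

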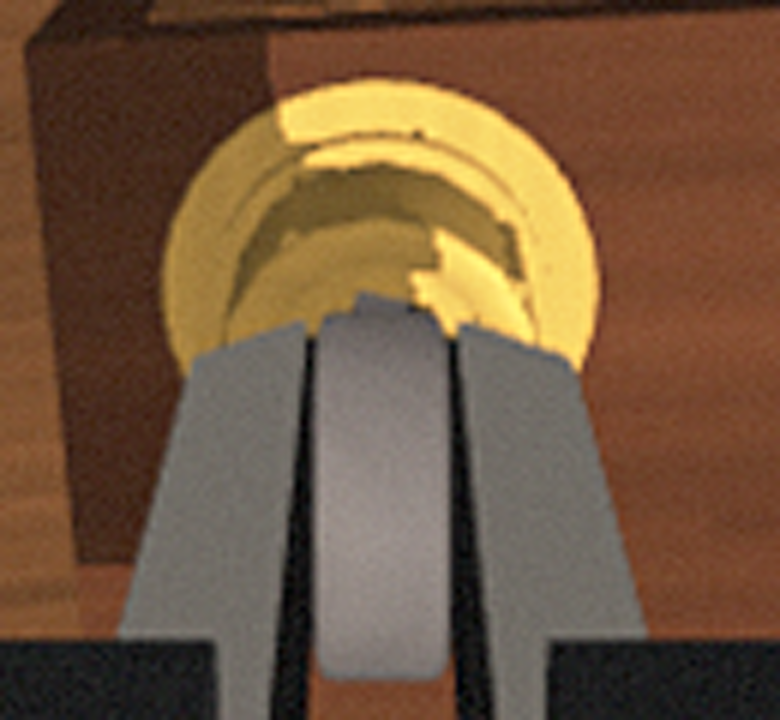

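Request:
move_arm --targets '[[[0, 0, 0], -0.08], [[0, 0, 0], -0.08], [[0, 0, 0], -0.05], [[0, 0, 0], 0], [[0, 0, 0], 0]]'

```text
t: 65.3
eef_pos: [0.6553, -0.1159, 0.145]
orientation: [-179.8, 0.1, 95.1]
ft_force: [-8.0, -7.7, 8.1]
grip_width: 0.128
```

```bash
python3 - <<'E'
from h import *
s=st(); print(s['moment'].round(2),s['q'].round(1));ci,im=snap('wrist','w45'); big(im,220,180,350,300,6,'w45b')
E
```

```text
t 65.30 pos [ 0.6553 -0.1159  0.145 ] rpy [-1.7982e+02  9.0000e-02  9.5070e+01] F [-8.  -7.7  8.1] g 0.128
[-2.22  2.26 -0.06] [-21.4  30.9  36.4  97.9 -20.8  58.3 117.3]
```

View pics/w45b.png

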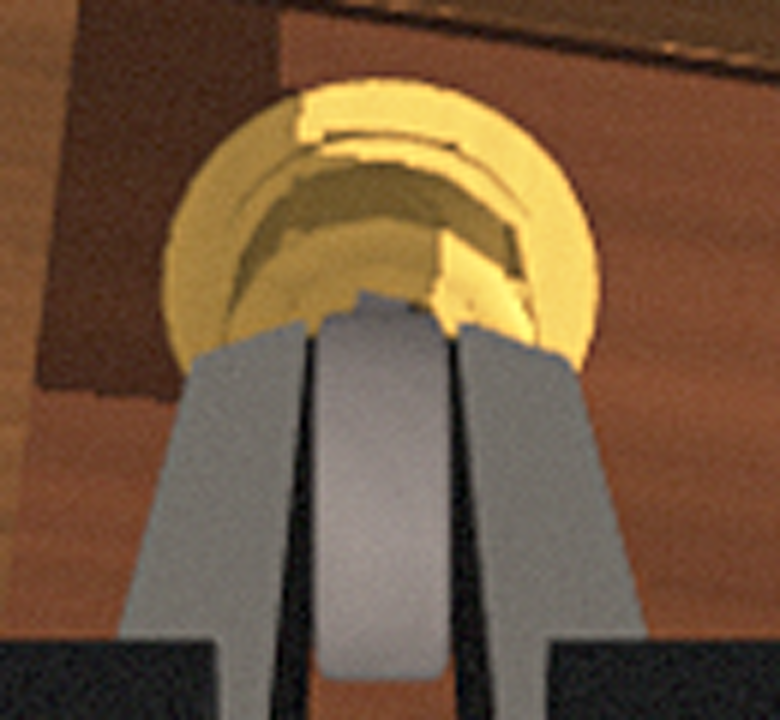

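Request:
move_arm --targets '[[[0, 0, 0], 0.08], [[0, 0, 0], 0.08], [[0, 0, 0], 0]]'

```text
t: 65.65
eef_pos: [0.6561, -0.1149, 0.145]
orientation: [-179.9, 0.1, 85.8]
ft_force: [-4.4, -5.2, 5.8]
grip_width: 0.127
```

```bash
python3 - <<'E'
from h import *
s=st(); print(s['moment'].round(2),s['q'].round(1));ci,im=snap('wrist','w46'); big(im,220,180,350,300,6,'w46b')
E
```

```text
t 65.65 pos [ 0.6561 -0.1149  0.145 ] rpy [-1.7991e+02  9.0000e-02  8.5770e+01] F [-4.4 -5.2  5.8] g 0.127
[-1.46  1.16 -0.04] [-23.   31.5  38.7  98.  -22.4  58.6 109.3]
```

View pics/w46b.png

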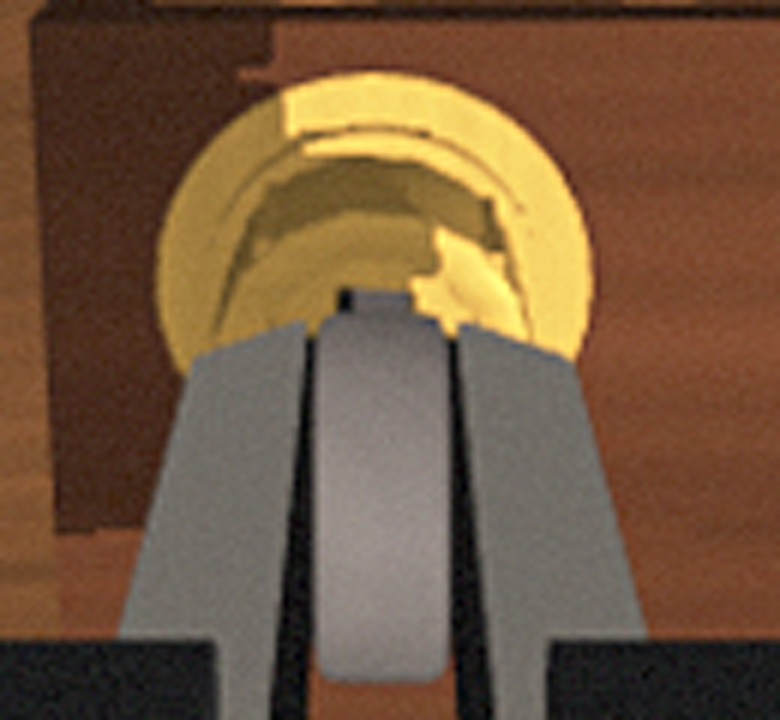

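Request:
move_arm --targets '[[[-1, -0.5, 0], 0], [[0, 0, -5], 0], [[0, 0, -8], 0], [[0, 0, -10], 0], [[0, 0, -15], 0], [[0, 0, -25], 0], [[0, 0, -15], 0], [[0, 0, 0], 0], [[0, 0, 0], 0]]'

```text
t: 66.6
eef_pos: [0.6565, -0.1137, 0.2229]
orientation: [-180.0, -0.0, 86.1]
ft_force: [0.1, 0.8, -0.9]
grip_width: 0.124
```

```bash
python3 - <<'E'
from h import *
s=st(); ci,im=snap('wrist','w47'); big(im,200,120,360,300,4,'w47b')
E
```

```text
t 66.60 pos [ 0.6565 -0.1137  0.2229] rpy [-1.800e+02 -4.000e-02  8.605e+01] F [ 0.1  0.8 -0.9] g 0.124
```

View pics/w47b.png

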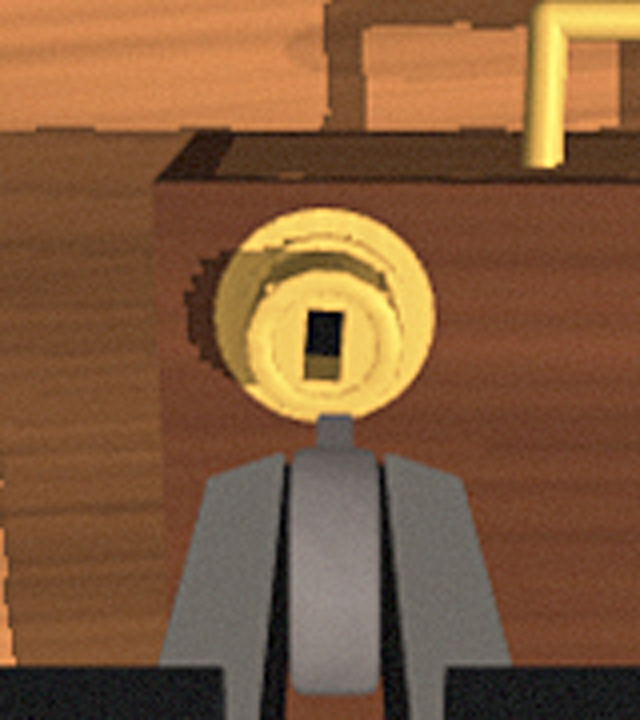

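Request:
move_arm --targets '[[[-10, -11, 0], 0], [[-23, -26, 0], 0], [[-23, -26, 0], 0], [[-23, -26, 0], 0], [[-23, -26, 0], 0], [[-23, -26, 0], 0], [[-23, -26, 0], 0], [[-23, -26, 0], 0], [[-17, -14, 0], 0], [[0, 0, 30], 0.04], [[0, 0, 40], 0.038], [[0, 0, 30], 0], [[0, 0, 20], 0], [[0, 0, 0], 0], [[0, 0, 0], 0], [[0, 0, 0], 0]]'

```text
t: 68.25
eef_pos: [0.437, -0.2877, 0.104]
orientation: [180.0, -0.0, 81.5]
ft_force: [0.4, 0.3, -0.1]
grip_width: 0.123
```

```bash
python3 - <<'E'
from h import *
s=st(); print(s['q'].round(1));ci,im=snap('wrist','w48'); big(im,200,110,360,300,4,'w48b');tooldelta([.4145,-.2833,.0654],81.5)
E
```

```text
t 68.25 pos [ 0.437  -0.2877  0.104 ] rpy [179.96  -0.    81.54] F [ 0.4  0.3 -0.1] g 0.123
[ -9.2  22.2  43.9 118.8 -21.   46.8 128.8]
shift [  0.9 -23.2  38.6] turn(rad, tool z) 0.001
```

View pics/w48b.png

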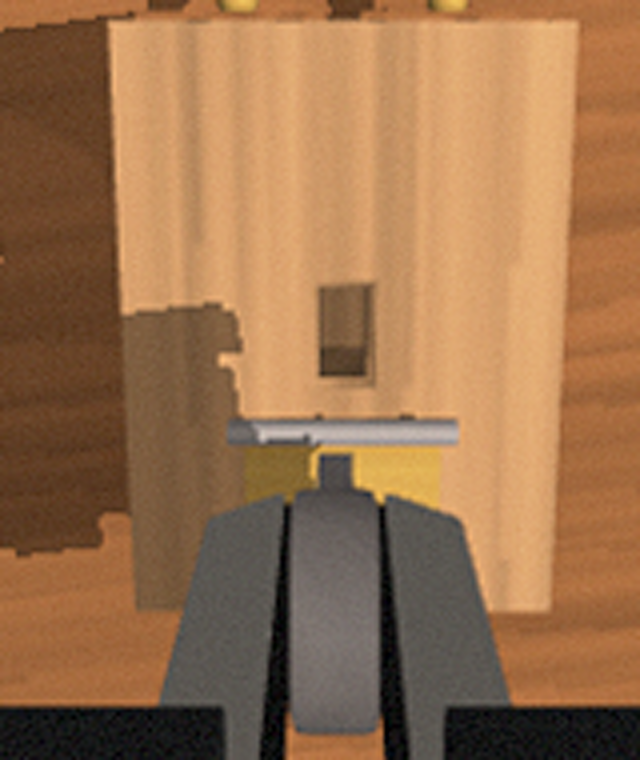

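```bash
python3 - <<'E'
from h import *
ci=wci(); s=st()
M=R.from_euler('xyz',s['orientation'],degrees=True).as_matrix()
sl=plane(ci,286.6,193.75,.055);print(sl.round(4),'slot in tool',(M.T@(sl-s['eef_pos'])*1000).round(2))
for a in(31,34,37):
  p=plane(ci,283.9,223.75,s['eef_pos'][2]-a/1000);print('tip z',a,(M.T@(p-s['eef_pos'])*1000).round(2), 'dy=',(M.T@(p-s['eef_pos'])*1000)[1]+(7 if a<32 else 5.5))
E
```

```text
t 68.30 pos [ 0.4373 -0.2876  0.104 ] rpy [ 1.7994e+02 -1.0000e-02  8.1560e+01] F [-0.1  0.3 -2.1] g 0.125
[ 0.4162 -0.2823  0.055 ] slot in tool [  2.19 -21.69  48.97]
tip z 31 [ 0.2  -4.96 30.99] dy= 2.041330298142638
tip z 34 [ 0.2  -3.92 34.  ] dy= 1.5842515244744866
tip z 37 [ 0.21 -2.87 37.  ] dy= 2.627172750806337
```

Request:
move_arm --targets '[[[0.5, -8, 0], 0], [[0.5, -8, 0], 0], [[0.6, -7.3, 0], 0], [[0, 0, 0], 0], [[0, 0, 4], 0], [[0, 0, 4], 0], [[0, 0, 3], 0], [[0, 0, 0], 0], [[0, 0, 0], 0]]'

```text
t: 69.2
eef_pos: [0.414, -0.2824, 0.0917]
orientation: [-179.9, -0.0, 81.5]
ft_force: [0.1, 0.1, -0.3]
grip_width: 0.125
```

```bash
python3 - <<'E'
from h import *
s=st(); ci,im=snap('wrist','w49'); big(im,220,180,360,300,5.5,'w49b')
E
```

```text
t 69.20 pos [ 0.414  -0.2824  0.0917] rpy [-179.94   -0.     81.55] F [ 0.1  0.1 -0.3] g 0.125
```

View pics/w49b.png

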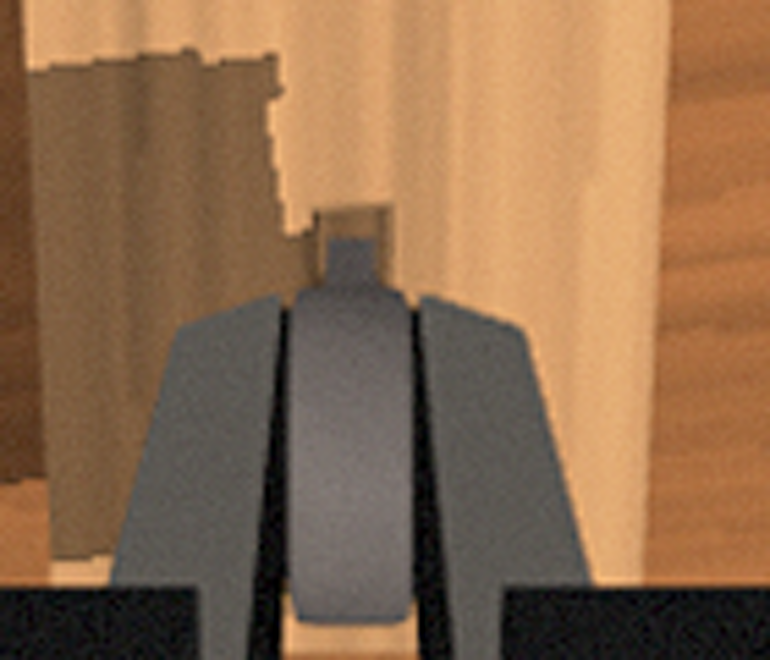

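Request:
move_arm --targets '[[[0, 0, 5], 0], [[0, 0, 5], 0], [[0, 0, 5], 0], [[0, 0, 4], 0], [[0, 0, 2], 0], [[0, 0, 0], 0]]'

```text
t: 69.85
eef_pos: [0.4138, -0.2823, 0.0706]
orientation: [-179.9, -0.0, 81.5]
ft_force: [0.4, -0.1, -0.6]
grip_width: 0.124
```

Request:
move_arm --targets '[[[0, 0, 1.5], 0], [[0, 0, 1], 0], [[0, 0, 0], 0]]'

```text
t: 70.15
eef_pos: [0.4141, -0.2823, 0.0684]
orientation: [-180.0, -0.0, 81.6]
ft_force: [-0.1, 0.3, -0.9]
grip_width: 0.123
```

Request:
move_arm --targets '[[[0, 0, 1], 0], [[0, 0, 0], 0]]'

```text
t: 70.35
eef_pos: [0.4143, -0.2824, 0.0679]
orientation: [180.0, -0.0, 81.5]
ft_force: [-2.5, 1.8, 12.9]
grip_width: 0.124
```

Request:
move_arm --targets '[[[0, 0, 0], 0], [[0, 0, 0], 0], [[0, 0, 0], 0], [[0, 0, 0], 0], [[0, 0, -15], 0], [[0, 0, -30], 0], [[0, 0, -40], 0], [[0, 0, -40], 0], [[0, 0, 0], 0], [[0, 0, 0], 0]]' --fingers 0.2

```text
t: 71.35
eef_pos: [0.4146, -0.2823, 0.1937]
orientation: [179.9, -0.0, 81.6]
ft_force: [-0.3, -0.0, 0.2]
grip_width: 0.403
```

```bash
python3 - <<'E'
from h import *
s=st(); ci,im=snap('wrist','w50'); big(im,210,110,370,280,4.5,'w50b'); snap('top','t50')
M=R.from_euler('xyz',s['orientation'],degrees=True).as_matrix();ci=wci()
for dy in(0,):
  pts=np.array([proj(ci,np.r_[.4147,-.2835,.082]+M@(np.array([0,dy+17*np.cos(t),-17*np.sin(t)])/1000)) for t in np.linspace(0,6.28,60)]);print(dy,pts.min(0).round(1),pts.max(0).round(1))
E
```

```text
t 71.35 pos [ 0.4146 -0.2823  0.1937] rpy [ 1.7989e+02 -5.0000e-02  8.1580e+01] F [-0.3 -0.   0.2] g 0.403
0 [281.8 183.7] [282.  220.4]
```

View pics/w50b.png

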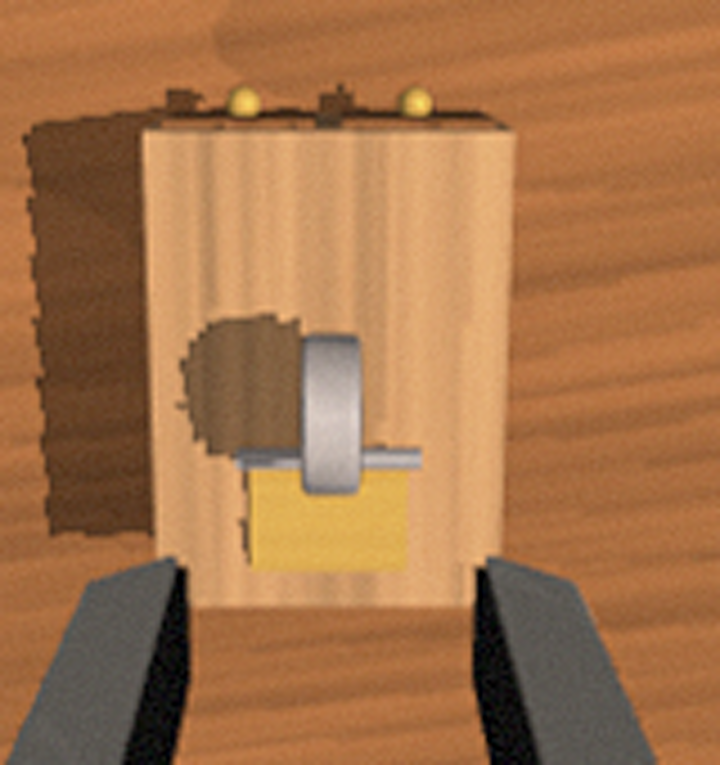

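View pics/t50.png

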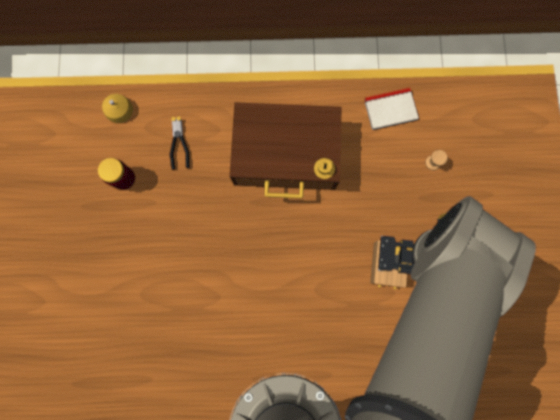

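```bash
python3 - <<'E'
from h import *
a=cv2.imread('pics/top0.png')[150:205,255:345];b=cv2.imread('pics/t50.png')[150:205,255:345]
c=cv2.resize(np.vstack([a,b]),None,fx=5,fy=5,interpolation=cv2.INTER_CUBIC);cv2.imwrite('pics/cmp.png',c);st()
E
```

```text
t 71.45 pos [ 0.4138 -0.282   0.1922] rpy [-1.7994e+02 -3.0000e-02  8.1570e+01] F [ 0.5  1.1 -0.6] g 0.404
```

View pics/cmp.png

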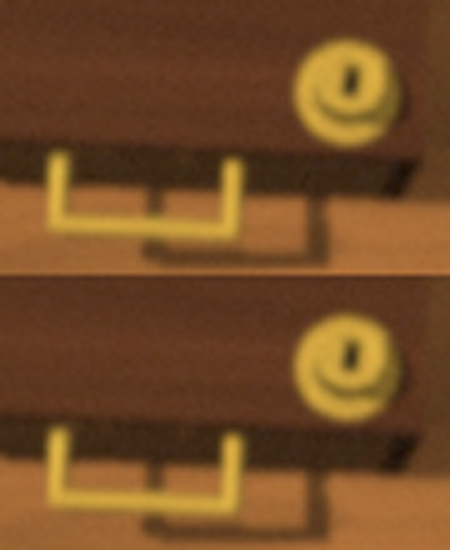

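```bash
python3 - <<'E'
from h import *
r.close_job(); st()
E
```

```text
the job is handed in; nothing more can be done
the job is handed in; nothing more can be done
```

The job is handed in, with every step carried out in the required order by about 71 s of robot time. No verdict was reported.

**What I did:** I unlocked the drawer with the key and pulled it about 150 mm open. Cups 1, 3, 4 and 5 were on the counter (cup2 was absent), and I nested them mouth down on the drawer floor in size order. I then pushed the drawer to its stop, turned the key back to lock it, and stood the key in its organiser slot.

**Last checks:**
- **Drawer:** its handle and front match the starting top view, and the push ended against a firm stop at about 20 N.
- **Lock:** the slot is back at about 0 to 0.03 rad by picture.
- **Key:** the bow is within about 1 mm of where it started, with the key upright and bottomed in the slot.
- **Cups:** before I shut the drawer, the outer cup sat at the nest's centre at the right height and size.
- **Bystanders:** the jar and pliers look unmoved in the last top view, as does the spool. The weight was hidden by the arm there; in a top view taken after nesting it stood in its original place.

**What disagreed or was not seen:**
- **Cup1 moved:** just after I released it, cup1 was about 2 cm off where I set it down. It was still upright, so I built the nest at its new place.
- **Inner cups:** I could not see them once covered. That they are nested rests on each outer cup settling fully onto the drawer floor.
- **Cups after shutting:** I could not see the cups again once the drawer was shut.

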